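Pull the power supply from behind the plug-in modules

TASK

In the opened recorder three plug-in modules stand in front of the long power supply block. Set all three aside, upright, in the grey side tray while the supply stays where it is; then move the supply onto the wooden test cradle, centred within its dark outline and lying along it; last, put every module back upright in the very bay it came from, turned as it was. Set each thing down rather than dropping it, and leave the multimeter, the screwdriver and the screw jar alone.

Things in the scene. Friction and masses are not known exactly. Their poses are not given: they have to be found in the camera images.
- chassis: Open chassis, fixed, 240 (x) x 210 mm. Origin on the underside below the supply; x points from the modules to the supply, y left. Flat floor 4 mm above the origin. Walls 28 mm high: front x -98, partition x +66, sides y +-103 mm; panel 50 mm high at x +138. Three 50 mm bays outlined in white, no sockets, centred at x -50, y -58, 0, +58 mm.
- can_module: Round aluminium can, 44 mm diameter, 50 mm high, 0.2 kg, standing upright; on top a black round knob 24 mm in diameter, from 50 to 84 mm above the underside, the place to grip. Origin at the centre of the underside, z up. Starts in the middle of one of the three bays (which one varies), its x along the chassis x.
- relay_module: Smooth white block on a black foot, 44 x 44 mm, 50 mm high, 0.16 kg. On top a black upright tab, 16 mm thick along its x, 30 mm long along its y, from 50 to 84 mm above the underside: grip it there, across the 16 mm. Origin at the centre of the underside, z up. Starts in the middle of one of the three bays (which one varies), its x along the chassis x.
- heatsink_module: Dark grey finned heat sink block on a black foot, 44 x 44 mm, 50 mm high, 0.22 kg. On top a black upright tab, 16 mm thick along its x, 30 mm long along its y, from 50 to 84 mm above the underside: grip it there, across the 16 mm. Origin at the centre of the underside, z up. Starts in the middle of one of the three bays (which one varies), its x along the chassis x.
- power_supply: Long bare metal box, 36 mm (its x) by 140 mm (its y), 45 mm high, 0.45 kg, dark vent slots and a yellow patch on top. Origin at the centre of the underside, z up. Starts at the chassis origin, on its floor. Grip it across the 36 mm at its middle; its front face is 9 mm behind the modules, so fingers fit only once they are gone; 47 mm are free behind it.
- side_tray: Grey open tray, fixed, 200 mm (x) by 160 mm (y) outside, walls 4 mm thick and 22 mm high, floor top about 4 mm above the origin. Origin at the centre of the underside, z up. To the left or to the right of the chassis. The modules may stand anywhere on its floor.
- cradle: Plywood test cradle, fixed, 90 mm (x) by 200 mm (y), flat top 10 mm above the origin; at its +y end a black contact block 30 mm above the top, inner face at y +86 mm; dark outline 46 x 148 mm centred on the origin, long side along y. Origin at the centre of the underside. On the other side of the chassis from the tray. The supply may lie either way round.
- multimeter: Yellow multimeter lying flat, 150 x 75 x 32 mm; bystander, leave alone. Origin at the centre of the underside.
- screwdriver: Screwdriver with yellow handle, 200 mm long, lying; bystander, leave alone. Origin under its middle.
- screw_jar: Small pale translucent jar with steel cap, 52 mm diameter, 65 mm high; bystander, leave alone. Origin at the centre of the underside.
Not all that is in view belongs to the job. What is shaped like the relay_module but green is not meant.

How it is judged:
By the outcome, as a careful person would: the job done as asked, in the order asked, and still so for the second after the job is handed in, with the robot touching nothing.
It also fails if it takes over 138 s, if anything falls off the work surface, if the arm or the gripper's body presses on something with over 40 N, if the wrist force passes 120 N, or if a joint passes its speed limit or range.

ROBOT

A 6-joint arm with a two-finger parallel gripper is mounted at the origin on the work surface. World frame = base frame: x ahead of the robot, y to its left, z up, the work surface at z = 0. Lengths are in m, angles in rad, forces in N, time in s.
With the tool pointing down it reaches from about 0.275 to 0.775 m from the base axis. Payload 14.6 kg.
Tool frame: the origin (TCP) lies midway between the tips of the shut fingers; the grasp point (between the pads) lies 19 mm behind it; x points along the fingers, z is the direction in which the jaws open and shut, and the axes are right-handed (so a half turn about x gives the same grasp; the last joint's range is limited). The gripper opens to 85 mm and grips with 20 to 120 N. Pads are 22 mm wide; open, the fingers measure 114 mm over their backs; the gripper's body (76 mm by 85 mm) begins 54 mm behind the grasp point. The pads swing forward as they close: fully open they stand 13 mm farther back than shut.
Start: joints at [-1.345, 0.263, -0.048, 1.259, 0, 1.415], TCP at [0.195, -0.487, 0.231] pointing down, gripper open.
Joint ranges: [-2.65, 2.65], [-0.89, 1.7], [-1.18, 1.37], [-2.13, 2.11], [-1.35, 1.29], [-3.14, 3.14]. Speed limits (rad/s): [1.89, 1.89, 2.57, 2.79, 3.14, 3.14].

INTERFACE

Orientations are given as a unit quaternion [x, y, z, w].
In Python, from workcell import arm gives the robot as it stands.
- The arm moves only by the tool send_rows, never from a script. Its argument "series" is a list of rows, each an object of numbers: "grip": the gripper's target within -1 to 1 (fully open at 1, half-way at 0, shut at -1); "x", "y", "z": the shift along the tool's x, y, z in cm; "wx", "wy", "wz": the turn, a rotation vector about the tool's x, y, z in rad. In form: [{"grip": .., "x": .., "y": .., "z": .., "wx": .., "wy": .., "wz": ..}, ...]. A call has exactly 10 rows; each row shifts and turns the commanded pose from where the row before left it, along the tool's axes as they then stand; what a row does not reach is not made up. A row lasts 1/12 s, in which the tool goes at most 41.7 mm and 7.16 degrees, less where a joint would pass 70% of its speed; a pose out of reach is approached as far as the arm can. A call is refused whole if a number of a shift passes 4.17 or a number of a turn 0.125, either way. A call with a gripper value outside its range is refused whole. The fingers move at their own pace and stop on an object; the grip force is fixed at half the most. Time passes only in rows, so rows that do not move let the fingers close, or fill a call up. It gives the time, the measured TCP pose, the force and the opening at its end, in the units of the state.
- arm.state(): the state, without advancing time (a new reading comes with each control period).
- arm.capture(name): name is "side" or "top"; returns (picture, depth): 400x640x3 uint8, red, green, blue; 400x640 float32, m along the optical axis (not along the pixel's ray), 0 where there is no reading.
- arm.calibration(name): a dict with "mtx" (3x3 intrinsics, pixels), "k1" (the pictures are not rectified: a ray, as slopes to the right and down, at radius r is drawn at 1 + k1 r^2 times it, then the intrinsics apply), "origin" and "orientation" of the camera in the world. Camera axes: x right, y down, z forward; pixel columns grow to the right and rows downward; lengths in m; the calibration is good to about 2 mm. A picture is of the moment at which its call begins. calibration takes no time and is no camera call.
- arm.close_job(): hands the job in, once; it reports no verdict.
The state is a dict: "time_s": time; "qpos": joint angles; "joint_velocities": joint speeds; "tau": joint torques, N m; "tool_pos": TCP position; "tcp_rot": TCP orientation; "contact_force": force on the tool from outside, world axes, zero at the start; "ft_torque": the same for the moment, N m; "width": finger opening in m.
Only numpy, scipy, OpenCV 4.12 (cv2) and the standard library are available. Lean on these libraries where they do the work, as an engineer would, in place of code of your own. Each camera call takes 0.05 s, during which the arm holds its last target. There are 200 camera calls.

## Working session

There is one attempt and no reset: what is moved stays moved. The work goes in short steps, Python scripts to look and compute and a tool call to move; the robot and the scene stay as the last step left them, time stands still between calls to the robot, and variables do not carry over. Pictures are saved under pics/ and viewed, about 12 in all and at most 16, crops included, and the job is handed in when it is done.

Besides the shell and the picture viewer there is one more tool, called after ">>>" by a JSON object that holds its "api" and its "payload". send_rows: Moves the arm, as the interface text tells. Its arguments: {"type":"object","properties":{"series":{"type":"array"}},"required":["series"]}

```bash
ls; mkdir -p pics; cat > h.py <<'E'
import numpy as np, cv2
from workcell import arm
from scipy.spatial.transform import Rotation as R
def cap(n,f=None):
    p,d=arm.capture(n)
    if f: cv2.imwrite('pics/'+f,p[:,:,::-1])
    return p,d
def rays(n,uv):
    c=arm.calibration(n);K=np.array(c['mtx']);uv=np.atleast_2d(uv).astype(float)
    s=np.c_[(uv[:,0]-K[0,2])/K[0,0],(uv[:,1]-K[1,2])/K[1,1]];t=s.copy()
    for _ in range(20): t=s/(1+c['k1']*(t**2).sum(1,keepdims=True))
    return np.array(c['origin']),np.c_[t,np.ones(len(t))],R.from_quat(c['orientation']) if len(np.shape(c['orientation']))==1 else R.from_matrix(c['orientation'])
def plane(n,uv,z):
    o,t,q=rays(n,uv);w=q.apply(t);return o+w*((z-o[2])/w[:,2])[:,None]
def pts(n,uv,d):
    o,t,q=rays(n,uv);uv=np.atleast_2d(uv).astype(int);return o+q.apply(t*d[uv[:,1],uv[:,0]][:,None])
E
python3 - <<'E'
from h import *
for n in ('top','side'):
    p,d=cap(n,n+'0.png'); np.save(n+'0.npy',d); print(n,arm.calibration(n))
print(arm.state())
E
```

```text
pics
top {'mtx': array([[517.7179877 ,   0.        , 317.06582374],
       [  0.        , 517.7179877 , 198.94483864],
       [  0.        ,   0.        ,   1.        ]]), 'k1': -0.09726495172326119, 'origin': array([ 0.32623327, -0.01974365,  1.24353389]), 'orientation': array([ 0.71241964, -0.69677648,  0.060234  , -0.05772918])}
side {'mtx': array([[366.62547   ,   0.        , 318.1811514 ],
       [  0.        , 366.62547   , 198.13726563],
       [  0.        ,   0.        ,   1.        ]]), 'k1': -0.014265006372846584, 'origin': array([0.41758512, 0.7330071 , 0.80309272]), 'orientation': array([-0.08754125,  0.91995617, -0.3811289 ,  0.0275308 ])}
{'time_s': 0.1, 'qpos': array([-1.34524580e+00,  2.63471582e-01, -4.88228830e-02,  1.25939119e+00,
        9.17842836e-06,  1.41546003e+00]), 'joint_velocities': array([-0.00076984, -0.00024069,  0.00213336, -0.00059605, -0.00016004,
        0.00189758]), 'tau': array([ 5.03212839e-03, -6.38573313e+01,  3.85066366e+01,  9.96056478e-03,
        3.18614264e-05,  2.39075047e-05]), 'tool_pos': array([ 0.1950958 , -0.48716763,  0.23089357]), 'tcp_rot': array([ 0.39652977,  0.58583508, -0.39609624,  0.58537951]), 'contact_force': array([ 0.03923068,  0.31210687, -0.40867805]), 'ft_torque': array([ 0.02298483, -0.01764846,  0.01120788]), 'width': 0.08527121641073249}
```

View pics/top0.png

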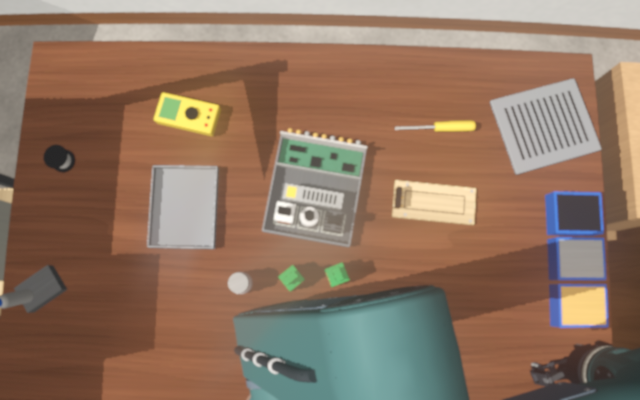

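View pics/side0.png

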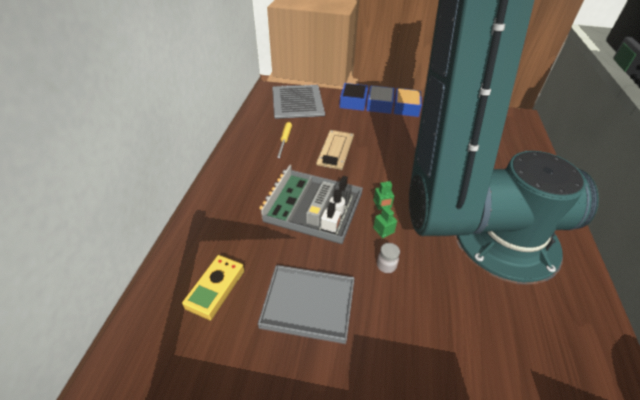

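```bash
python3 - <<'E'
import cv2
p=cv2.imread('pics/top0.png')
c=cv2.resize(p[120:255,255:390],None,fx=5.5,fy=4.4,interpolation=cv2.INTER_CUBIC)
c=cv2.resize(p[120:255,255:390],(600,600),interpolation=cv2.INTER_CUBIC)
cv2.imwrite('pics/c1.png',c)
c=cv2.resize(p[170:235,380:490],(800,473),interpolation=cv2.INTER_CUBIC)
cv2.imwrite('pics/c2.png',c)
E
```

```text
(no output)
```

View pics/c1.png

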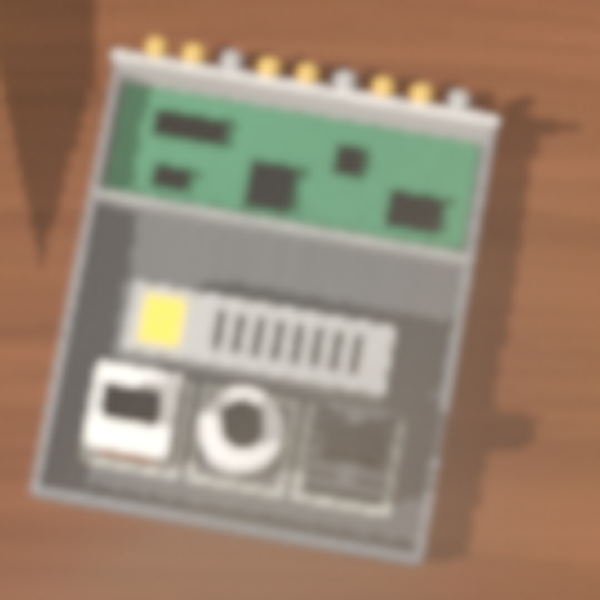

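View pics/c2.png

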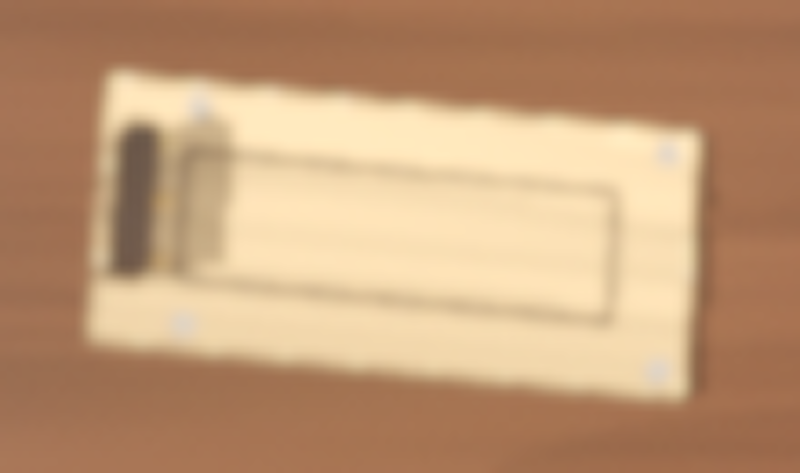

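```bash
cat >> h.py <<'E'
def fit(m,w):
    m=np.array(m,float);w=np.array(w)[:,:2];a=m-m.mean(0);b=w-w.mean(0)
    th=np.arctan2((a[:,0]*b[:,1]-a[:,1]*b[:,0]).sum(),(a*b).sum());c,s=np.cos(th),np.sin(th);Q=np.array([[c,-s],[s,c]])
    t=w.mean(0)-Q@m.mean(0);return t,th,(w-(m@Q.T+t))*1e3
E
python3 - <<'E'
from h import *
np.set_printoptions(precision=4,suppress=True)
S=600/135
px=lambda a,x,y,s:np.array(a,float)/s+[x,y]-0.5+0.5/s
uv=px([[33,494],[424,562],[94,192],[470,262]],255,120,S)
w=plane('top',uv,.028)
print('chassis',fit([[-.1,.105],[-.1,-.105],[.066,.105],[.066,-.105]],w))
t,th,_=fit([[-.1,.105],[-.1,-.105],[.066,.105],[.066,-.105]],w)
# knobs at z .088
k=plane('top',px([[132,403],[243,423],[352,440]],255,120,S),.088)
Q=R.from_euler('z',th).as_matrix()[:2,:2]
print('knobs',k,'local',(k[:,:2]-t)@Q)
b=plane('top',px([[258,327],[258,338]],255,120,S),.049); print('psu local',(b[:,:2]-t)@Q)
s=800/110
uv=px([[185,150],[618,188],[608,322],[178,278]],380,170,s)
w=plane('top',uv,.010);print('cradle',fit([[.023,.074],[.023,-.074],[-.023,-.074],[-.023,.074]],w))
uv=px([[107,70],[703,130],[690,402],[88,345]],380,170,s)
w=plane('top',uv,.010);print('cradle',fit([[.045,.1],[.045,-.1],[-.045,-.1],[-.045,.1]],w))
# tray
p=cv2.imread('pics/top0.png');hsv=cv2.cvtColor(p,cv2.COLOR_BGR2HSV)
m=((hsv[:,:,1]<60)&(hsv[:,:,2]>60)).astype(np.uint8);m[:150]=0;m[260:]=0;m[:,:130]=0;m[:,240:]=0
c=max(cv2.findContours(m,0,2)[0],key=cv2.contourArea);r=cv2.minAreaRect(c);B=cv2.boxPoints(r);print(r,B)
w=plane('top',B,.022);print(w)
d=np.load('top0.npy')
print('depth pts',pts('top',[[184,207],[434,203],[320,175],[284,211],[310,215]],d))
q=R.from_quat(arm.state()['tcp_rot']);print(q.as_matrix())
E
```

```text
chassis (array([ 0.5351, -0.0127]), np.float64(-0.1548686098068454), array([[-0.3546, -0.182 ],
       [ 0.6238, -0.6048],
       [ 0.7266, -1.2061],
       [-0.9958,  1.9929]]))
knobs [[ 0.4935  0.0516  0.088 ]
 [ 0.4845 -0.005   0.088 ]
 [ 0.4771 -0.0604  0.088 ]] local [[-0.0511  0.0571]
 [-0.0512 -0.0002]
 [-0.05   -0.0561]]
psu local [[ 0.0057  0.0024]
 [-0.0001  0.0014]]
cradle (array([ 0.5337, -0.3067]), np.float64(-0.07348496406588319), array([[-1.3825, -0.6314],
       [-0.0513,  0.4195],
       [ 0.2981,  1.5934],
       [ 1.1356, -1.3815]]))
cradle (array([ 0.5331, -0.3069]), np.float64(-0.07525599372703647), array([[ 1.8434,  1.4356],
       [ 1.2036, -1.5277],
       [-1.4708, -1.1951],
       [-1.5762,  1.2872]]))
((182.4597930908203, 206.61441040039062), (68.20533752441406, 84.49005889892578), 2.6630005836486816) [[146.4312 247.2294]
 [150.3567 162.8306]
 [218.4884 165.9995]
 [214.5629 250.3983]]
[[0.4066 0.3815 0.022 ]
 [0.6125 0.3874 0.022 ]
 [0.6078 0.219  0.022 ]
 [0.4035 0.2175 0.022 ]]
depth pts [[ 0.5075  0.3006  0.0075]
 [ 0.5306 -0.3059  0.0104]
 [ 0.5949 -0.0278  0.0036]
 [ 0.492   0.0523  0.0867]
 [ 0.4844 -0.0066  0.0856]]
[[-0.0002  0.9283  0.3717]
 [ 0.0009  0.3717 -0.9283]
 [-1.      0.0001 -0.0009]]
```

The modules stand as relay in the left bay, can in the middle and heat sink in the right. The tray is on the left, the cradle on the right. In the chassis fit, the residuals are under 2 mm and the bay positions match the given ones. I'm setting off now: turn the jaws along the chassis x first, then go above the relay.

>>> {"api": "send_rows", "payload": {"series": [{"grip":0.2,"wx":-0.115},{"grip":0.2,"wx":-0.115},{"grip":0.2,"wx":-0.115},{"grip":0.2,"wx":-0.115},{"grip":0.2,"wx":-0.115},{"grip":0.2,"wx":-0.115},{"grip":0.2,"wx":-0.115},{"grip":0.2,"wx":-0.115},{"grip":0.2,"wx":-0.115},{"grip":0.2,"y":2,"z":0.7}]}}

```text
invalid input
```

>>> {"api": "send_rows", "payload": {"series": [{"grip":0.2,"y":3.5,"z":1.3},{"grip":0.2,"y":3.5,"z":1.3},{"grip":0.2,"y":3.5,"z":1.3},{"grip":0.2,"y":3.5,"z":1.3},{"grip":0.2,"y":3.5,"z":1.3},{"grip":0.2,"y":3.5,"z":1.3},{"grip":0.2,"y":3.5,"z":1.3},{"grip":0.2,"y":3.5,"z":1.3},{"grip":0.2,"y":3.5,"z":1.3},{"grip":0.2,"y":3.5,"z":1.3}]}}

```text
invalid input
```

>>> {"api": "send_rows", "payload": {"series": [{"grip":0.2,"y":3.5,"z":1.3},{"grip":0.2,"y":3.5,"z":1.3},{"grip":0.2,"y":3.5,"z":1.3},{"grip":0.2,"y":3.5,"z":1.3},{"grip":0.2,"y":3,"z":1.3},{"grip":0.2,"y":1.5,"z":0.8,"x":2},{"grip":0.2,"x":3},{"grip":0.2,"x":3},{"grip":0.2},{"grip":0.2}]}}

```text
invalid input
```

```bash
cat >> h.py <<'E'
C=np.array([.5351,-.0127]);TH=-.155
def loc(x,y): return C+R.from_euler('z',TH).as_matrix()[:2,:2]@np.array([x,y])
T={'relay':loc(-.0505,.0578),'can':loc(-.0505,0),'sink':loc(-.0505,-.0575),'psu':loc(0,.0005),'cradle':np.array([.5335,-.3068]),
   'tR':np.array([.555,.335]),'tC':np.array([.46,.335]),'tH':np.array([.508,.262])}
def go(*names):
    s=arm.state();q=R.from_quat(s['tcp_rot']);m=q.as_matrix();p=s['tool_pos']
    print('t',round(s['time_s'],2),'tcp',p.round(4),'yaw',round(np.arctan2(m[1,2],m[0,2]),4),'tilt',m[2].round(4),'F',s['contact_force'].round(1),'w',round(s['width'],4),'q',s['qpos'].round(2))
    for n in names:
        d=np.r_[T[n],p[2]]-p;l=q.inv().apply(d)*100;print(n,T[n].round(4),'shift y,z cm',l[1:].round(2))
E
python3 -c "
from h import *
go('relay','tR')"
```

```text
t 0.1 tcp [ 0.1951 -0.4872  0.2309] yaw -1.1899 tilt [-1.e+00  1.e-04 -9.e-04] F [ 0.   0.3 -0.4] w 0.0853 q [-1.35  0.26 -0.05  1.26  0.    1.42]
relay [0.4941 0.0522] shift y,z cm [ 47.81 -38.96]
tR [0.555 0.335] shift y,z cm [ 63.97 -62.95]
```

All three calls were refused, most likely because each row needs every field. I'll send them again with all fields filled in.

>>> {"api": "send_rows", "payload": {"series": [{"grip":0.2,"x":0,"y":0,"z":0,"wx":-0.115,"wy":0,"wz":0},{"grip":0.2,"x":0,"y":0,"z":0,"wx":-0.115,"wy":0,"wz":0},{"grip":0.2,"x":0,"y":0,"z":0,"wx":-0.115,"wy":0,"wz":0},{"grip":0.2,"x":0,"y":0,"z":0,"wx":-0.115,"wy":0,"wz":0},{"grip":0.2,"x":0,"y":0,"z":0,"wx":-0.115,"wy":0,"wz":0},{"grip":0.2,"x":0,"y":0,"z":0,"wx":-0.115,"wy":0,"wz":0},{"grip":0.2,"x":0,"y":0,"z":0,"wx":-0.115,"wy":0,"wz":0},{"grip":0.2,"x":0,"y":0,"z":0,"wx":-0.115,"wy":0,"wz":0},{"grip":0.2,"x":0,"y":0,"z":0,"wx":-0.115,"wy":0,"wz":0},{"grip":0.2,"x":0,"y":2,"z":0.7,"wx":0,"wy":0,"wz":0}]}}

```text
time_s: 0.93
tool_pos: [0.2043, -0.4705, 0.2306]
tcp_rot: [0.052, 0.705, -0.052, 0.705]
contact_force: [0.6, 0.7, -0.3]
width: 0.0514
```

>>> {"api": "send_rows", "payload": {"series": [{"grip":0.2,"x":0,"y":3.5,"z":1.3,"wx":0,"wy":0,"wz":0},{"grip":0.2,"x":0,"y":3.5,"z":1.3,"wx":0,"wy":0,"wz":0},{"grip":0.2,"x":0,"y":3.5,"z":1.3,"wx":0,"wy":0,"wz":0},{"grip":0.2,"x":0,"y":3.5,"z":1.3,"wx":0,"wy":0,"wz":0},{"grip":0.2,"x":0,"y":3.5,"z":1.3,"wx":0,"wy":0,"wz":0},{"grip":0.2,"x":0,"y":3.5,"z":1.3,"wx":0,"wy":0,"wz":0},{"grip":0.2,"x":0,"y":3.5,"z":1.3,"wx":0,"wy":0,"wz":0},{"grip":0.2,"x":0,"y":3.5,"z":1.3,"wx":0,"wy":0,"wz":0},{"grip":0.2,"x":0,"y":3.5,"z":1.3,"wx":0,"wy":0,"wz":0},{"grip":0.2,"x":0,"y":3.5,"z":1.3,"wx":0,"wy":0,"wz":0}]}}

```text
time_s: 1.77
tool_pos: [0.3879, -0.1411, 0.2313]
tcp_rot: [0.055, 0.705, -0.055, 0.705]
contact_force: [0.3, -0.6, 0.2]
width: 0.0513
```

>>> {"api": "send_rows", "payload": {"series": [{"grip":0.2,"x":0,"y":3.5,"z":1.3,"wx":0,"wy":0,"wz":0},{"grip":0.2,"x":0,"y":3.5,"z":1.3,"wx":0,"wy":0,"wz":0},{"grip":0.2,"x":0,"y":3.5,"z":1.3,"wx":0,"wy":0,"wz":0},{"grip":0.2,"x":0,"y":3.5,"z":1.3,"wx":0,"wy":0,"wz":0},{"grip":0.2,"x":0,"y":3,"z":1.3,"wx":0,"wy":0,"wz":0},{"grip":0.2,"x":2,"y":1.5,"z":0.8,"wx":0,"wy":0,"wz":0},{"grip":0.2,"x":3,"y":0,"z":0,"wx":0,"wy":0,"wz":0},{"grip":0.2,"x":3,"y":0,"z":0,"wx":0,"wy":0,"wz":0},{"grip":0.2,"x":0,"y":0,"z":0,"wx":0,"wy":0,"wz":0},{"grip":0.2,"x":0,"y":0,"z":0,"wx":0,"wy":0,"wz":0}]}}

```text
time_s: 2.6
tool_pos: [0.4874, 0.0286, 0.1509]
tcp_rot: [0.055, 0.706, -0.055, 0.704]
contact_force: [-0.2, 0.6, -0.0]
width: 0.0511
```

```bash
python3 -c "
from h import *
go('relay','tR');cap('side','side1.png')
p=cv2.imread('pics/side1.png')[120:320,200:440];cv2.imwrite('pics/side1c.png',cv2.resize(p,(720,600),interpolation=cv2.INTER_CUBIC))"
```

```text
t 2.6 tcp [0.4874 0.0286 0.1509] yaw -0.155 tilt [-1.0e+00 -1.0e-04 -2.9e-03] F [-0.2  0.6 -0. ] w 0.0511 q [-0.11  0.24 -0.3   1.03  0.    1.62]
relay [0.4941 0.0522] shift y,z cm [2.43 0.3 ]
tR [0.555 0.335] shift y,z cm [31.31  1.95]
```

View pics/side1c.png

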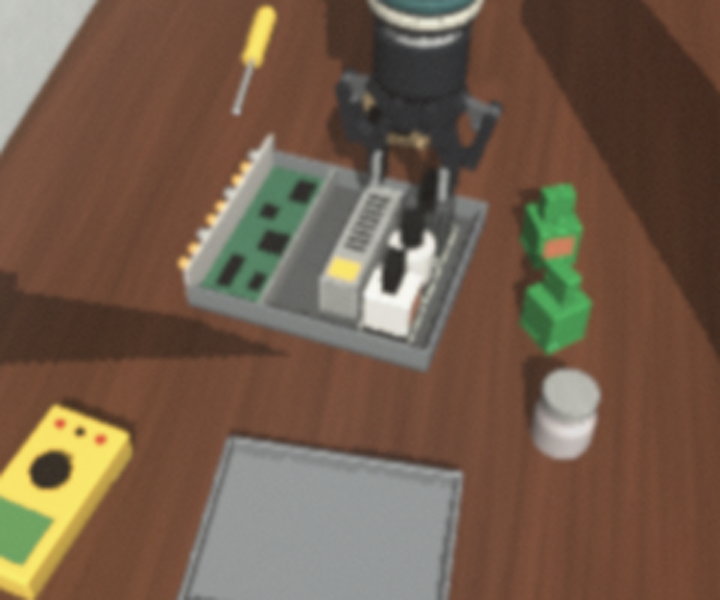

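The gripper is above the bays, the jaws are along the chassis x, and the picture agrees with the fit. Next I'll go down on the relay tab.

>>> {"api": "send_rows", "payload": {"series": [{"grip":0.2,"x":0,"y":2.4,"z":0.3,"wx":0,"wy":0,"wz":0},{"grip":0.2,"x":0,"y":0,"z":0,"wx":0,"wy":0,"wz":0},{"grip":0.2,"x":2.5,"y":0,"z":0,"wx":0,"wy":0,"wz":0},{"grip":0.2,"x":2.5,"y":0,"z":0,"wx":0,"wy":0,"wz":0},{"grip":0.2,"x":2,"y":0,"z":0,"wx":0,"wy":0,"wz":0},{"grip":0.2,"x":1.3,"y":0,"z":0,"wx":0,"wy":0,"wz":0},{"grip":0.2,"x":0.8,"y":0,"z":0,"wx":0,"wy":0,"wz":0},{"grip":0.2,"x":0,"y":0,"z":0,"wx":0,"wy":0,"wz":0},{"grip":-1,"x":0,"y":0,"z":0,"wx":0,"wy":0,"wz":0},{"grip":-1,"x":0,"y":0,"z":0,"wx":0,"wy":0,"wz":0}]}}

```text
time_s: 3.48
tool_pos: [0.4958, 0.0516, 0.0616]
tcp_rot: [0.055, 0.704, -0.055, 0.706]
contact_force: [0.4, 0.5, -0.7]
width: 0.0277
```

>>> {"api": "send_rows", "payload": {"series": [{"grip":-1,"x":0,"y":0,"z":0,"wx":0,"wy":0,"wz":0},{"grip":-1,"x":0,"y":0,"z":0,"wx":0,"wy":0,"wz":0},{"grip":-1,"x":0,"y":0,"z":0,"wx":0,"wy":0,"wz":0},{"grip":-1,"x":0,"y":0,"z":0,"wx":0,"wy":0,"wz":0},{"grip":-1,"x":0,"y":0,"z":0,"wx":0,"wy":0,"wz":0},{"grip":-1,"x":-0.5,"y":0,"z":0,"wx":0,"wy":0,"wz":0},{"grip":-1,"x":-1,"y":0,"z":0,"wx":0,"wy":0,"wz":0},{"grip":-1,"x":-2,"y":0,"z":0,"wx":0,"wy":0,"wz":0},{"grip":-1,"x":-2.5,"y":0,"z":0,"wx":0,"wy":0,"wz":0},{"grip":-1,"x":0,"y":0,"z":0,"wx":0,"wy":0,"wz":0}]}}

```text
time_s: 4.32
tool_pos: [0.4968, 0.0517, 0.1245]
tcp_rot: [0.055, 0.703, -0.055, 0.707]
contact_force: [0.3, -0.0, 0.2]
width: 0.0149
```

```bash
python3 -c "
from h import *
go('relay','tR','can')"
```

```text
t 4.32 tcp [0.4968 0.0517 0.1245] yaw -0.1549 tilt [-1.0e+00  5.0e-04  5.4e-03] F [ 0.3 -0.   0.2] w 0.0149 q [-0.06  0.28 -0.33  0.96 -0.    1.67]
relay [0.4941 0.0522] shift y,z cm [ 0.01 -0.27]
tR [0.555 0.335] shift y,z cm [28.89  1.38]
can [ 0.4852 -0.0049] shift y,z cm [-5.77 -0.27]
```

```bash
python3 -c "
from h import *
go();cap('side','side2.png')
p=cv2.imread('pics/side2.png')[150:290,250:418];cv2.imwrite('pics/side2c.png',cv2.resize(p,(600,500),interpolation=cv2.INTER_CUBIC))"
```

```text
t 4.32 tcp [0.4968 0.0517 0.1245] yaw -0.1549 tilt [-1.0e+00  5.0e-04  5.4e-03] F [ 0.3 -0.   0.2] w 0.0149 q [-0.06  0.28 -0.33  0.96 -0.    1.67]
```

View pics/side2c.png

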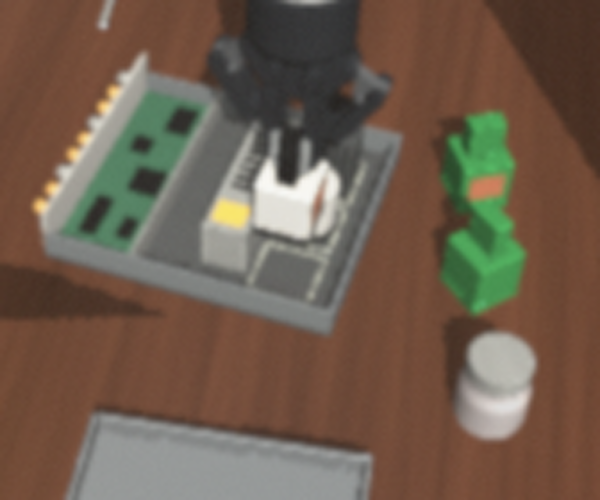

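The relay is held and upright, and its bay is clear. I'm carrying it to the tray.

>>> {"api": "send_rows", "payload": {"series": [{"grip":-1,"x":0,"y":2,"z":0.1,"wx":0,"wy":0,"wz":0},{"grip":-1,"x":0,"y":3.5,"z":0.2,"wx":0,"wy":0,"wz":0},{"grip":-1,"x":0,"y":3.5,"z":0.2,"wx":0,"wy":0,"wz":0},{"grip":-1,"x":0,"y":3.5,"z":0.2,"wx":0,"wy":0,"wz":0},{"grip":-1,"x":0,"y":3.5,"z":0.2,"wx":0,"wy":0,"wz":0},{"grip":-1,"x":0,"y":3.5,"z":0.2,"wx":0,"wy":0,"wz":0},{"grip":-1,"x":0,"y":3.5,"z":0.2,"wx":0,"wy":0,"wz":0},{"grip":-1,"x":0,"y":3.5,"z":0.1,"wx":0,"wy":0,"wz":0},{"grip":-1,"x":0,"y":2.4,"z":0,"wx":0,"wy":0,"wz":0},{"grip":-1,"x":0,"y":0,"z":0,"wx":0,"wy":0,"wz":0}]}}

```text
time_s: 5.2
tool_pos: [0.5533, 0.3391, 0.1191]
tcp_rot: [0.054, 0.705, -0.053, 0.705]
contact_force: [-0.5, -0.1, -2.2]
width: 0.015
```

>>> {"api": "send_rows", "payload": {"series": [{"grip":-1,"x":1.5,"y":0,"z":0,"wx":0,"wy":0,"wz":0},{"grip":-1,"x":1.5,"y":0,"z":0,"wx":0,"wy":0,"wz":0},{"grip":-1,"x":1,"y":0,"z":0,"wx":0,"wy":0,"wz":0},{"grip":-1,"x":0.5,"y":0,"z":0,"wx":0,"wy":0,"wz":0},{"grip":-1,"x":0.5,"y":0,"z":0,"wx":0,"wy":0,"wz":0},{"grip":-1,"x":0.3,"y":0,"z":0,"wx":0,"wy":0,"wz":0},{"grip":-1,"x":0.2,"y":0,"z":0,"wx":0,"wy":0,"wz":0},{"grip":-1,"x":0,"y":0,"z":0,"wx":0,"wy":0,"wz":0},{"grip":-1,"x":0,"y":0,"z":0,"wx":0,"wy":0,"wz":0},{"grip":-1,"x":0,"y":0,"z":0,"wx":0,"wy":0,"wz":0}]}}

```text
time_s: 6.03
tool_pos: [0.5536, 0.3352, 0.0657]
tcp_rot: [0.055, 0.705, -0.055, 0.705]
contact_force: [0.2, 0.4, -1.6]
width: 0.0149
```

```bash
python3 -c "
from h import *
go('tR')"
```

```text
t 6.03 tcp [0.5536 0.3352 0.0657] yaw -0.155 tilt [-1.e+00  4.e-04  6.e-04] F [ 0.2  0.4 -1.6] w 0.0149 q [ 0.42  0.55 -0.03  0.98 -0.    2.14]
tR [0.555 0.335] shift y,z cm [-0.    0.14]
```

>>> {"api": "send_rows", "payload": {"series": [{"grip":-1,"x":0.3,"y":0,"z":0,"wx":0,"wy":0,"wz":0},{"grip":-1,"x":0.1,"y":0,"z":0,"wx":0,"wy":0,"wz":0},{"grip":-1,"x":0.05,"y":0,"z":0,"wx":0,"wy":0,"wz":0},{"grip":-1,"x":0.05,"y":0,"z":0,"wx":0,"wy":0,"wz":0},{"grip":-1,"x":0,"y":0,"z":0,"wx":0,"wy":0,"wz":0},{"grip":-1,"x":0,"y":0,"z":0,"wx":0,"wy":0,"wz":0},{"grip":-1,"x":0,"y":0,"z":0,"wx":0,"wy":0,"wz":0},{"grip":-1,"x":0,"y":0,"z":0,"wx":0,"wy":0,"wz":0},{"grip":-1,"x":0,"y":0,"z":0,"wx":0,"wy":0,"wz":0},{"grip":-1,"x":0,"y":0,"z":0,"wx":0,"wy":0,"wz":0}]}}

```text
time_s: 6.87
tool_pos: [0.5536, 0.3353, 0.0616]
tcp_rot: [0.055, 0.705, -0.055, 0.705]
contact_force: [-4.4, -2.9, 14.9]
width: 0.015
```

The relay is on the tray floor, pressing with 15 N. I'll release it and go to the can.

>>> {"api": "send_rows", "payload": {"series": [{"grip":-1,"x":-0.05,"y":0,"z":0,"wx":0,"wy":0,"wz":0},{"grip":0.2,"x":0,"y":0,"z":0,"wx":0,"wy":0,"wz":0},{"grip":0.2,"x":0,"y":0,"z":0,"wx":0,"wy":0,"wz":0},{"grip":0.2,"x":0,"y":0,"z":0,"wx":0,"wy":0,"wz":0},{"grip":0.2,"x":0,"y":0,"z":0,"wx":0,"wy":0,"wz":0},{"grip":0.2,"x":-1,"y":0,"z":0,"wx":0,"wy":0,"wz":0},{"grip":0.2,"x":-2.5,"y":0,"z":0,"wx":0,"wy":0,"wz":0},{"grip":0.2,"x":-2.5,"y":0,"z":0,"wx":0,"wy":0,"wz":0},{"grip":0.2,"x":-1,"y":0,"z":0,"wx":0,"wy":0,"wz":0},{"grip":0.2,"x":0,"y":-2,"z":0,"wx":0,"wy":0,"wz":0}]}}

```text
time_s: 7.7
tool_pos: [0.5518, 0.3178, 0.1337]
tcp_rot: [0.055, 0.704, -0.053, 0.707]
contact_force: [1.0, -0.8, -0.0]
width: 0.0511
```

>>> {"api": "send_rows", "payload": {"series": [{"grip":0.2,"x":0,"y":-3.5,"z":-0.2,"wx":0,"wy":0,"wz":0},{"grip":0.2,"x":0,"y":-3.5,"z":-0.2,"wx":0,"wy":0,"wz":0},{"grip":0.2,"x":0,"y":-3.5,"z":-0.2,"wx":0,"wy":0,"wz":0},{"grip":0.2,"x":0,"y":-3.5,"z":-0.2,"wx":0,"wy":0,"wz":0},{"grip":0.2,"x":0,"y":-3.5,"z":-0.2,"wx":0,"wy":0,"wz":0},{"grip":0.2,"x":0,"y":-3.5,"z":-0.2,"wx":0,"wy":0,"wz":0},{"grip":0.2,"x":0,"y":-3.5,"z":-0.2,"wx":0,"wy":0,"wz":0},{"grip":0.2,"x":0,"y":-3.5,"z":-0.2,"wx":0,"wy":0,"wz":0},{"grip":0.2,"x":0,"y":-3.5,"z":0,"wx":0,"wy":0,"wz":0},{"grip":0.2,"x":0,"y":0,"z":0,"wx":0,"wy":0,"wz":0}]}}

```text
time_s: 8.53
tool_pos: [0.4852, 0.0022, 0.1312]
tcp_rot: [0.056, 0.705, -0.057, 0.705]
contact_force: [0.6, 1.0, -0.1]
width: 0.0511
```

```bash
python3 -c "
from h import *
go('can');cap('top','top1.png')
p=cv2.imread('pics/top1.png')[130:260,130:380];cv2.imwrite('pics/top1c.png',cv2.resize(p,(800,416),interpolation=cv2.INTER_CUBIC))"
```

```text
t 8.53 tcp [0.4852 0.0022 0.1312] yaw -0.159 tilt [-1.0e+00 -1.3e-03  4.0e-04] F [ 0.6  1.  -0.1] w 0.0511 q [-0.16  0.25 -0.35  0.97 -0.    1.57]
can [ 0.4852 -0.0049] shift y,z cm [-0.7   0.12]
```

View pics/top1c.png

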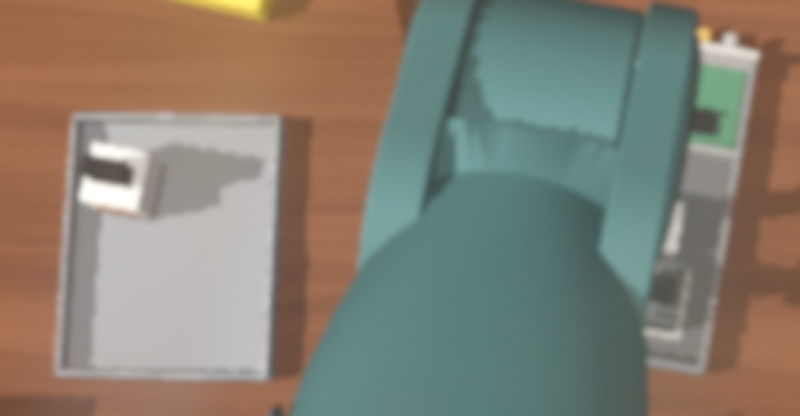

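The relay stands upright in the tray, at crop (120,180). The arm overshoots by about 4 mm before it settles, so I'm working from settled values.

>>> {"api": "send_rows", "payload": {"series": [{"grip":0.2,"x":0,"y":-1.15,"z":0.1,"wx":0,"wy":0,"wz":0},{"grip":0.2,"x":0,"y":0,"z":0,"wx":0,"wy":0,"wz":0},{"grip":0.2,"x":2,"y":0,"z":0,"wx":0,"wy":0,"wz":0},{"grip":0.2,"x":2,"y":0,"z":0,"wx":0,"wy":0,"wz":0},{"grip":0.2,"x":1.5,"y":0,"z":0,"wx":0,"wy":0,"wz":0},{"grip":0.2,"x":1,"y":0,"z":0,"wx":0,"wy":0,"wz":0},{"grip":0.2,"x":0.6,"y":0,"z":0,"wx":0,"wy":0,"wz":0},{"grip":0.2,"x":0,"y":0,"z":0,"wx":0,"wy":0,"wz":0},{"grip":0.2,"x":0,"y":0,"z":0,"wx":0,"wy":0,"wz":0},{"grip":0.2,"x":0,"y":0,"z":0,"wx":0,"wy":0,"wz":0}]}}

```text
time_s: 9.42
tool_pos: [0.4856, -0.0047, 0.0604]
tcp_rot: [0.055, 0.705, -0.055, 0.705]
contact_force: [0.8, -0.0, -0.4]
width: 0.0508
```

```bash
python3 -c "
from h import *
go('can')"
```

```text
t 9.42 tcp [ 0.4856 -0.0047  0.0604] yaw -0.1545 tilt [-1.e+00 -0.e+00  9.e-04] F [ 0.8 -0.  -0.4] w 0.0508 q [-0.18  0.32 -0.47  0.78  0.    1.55]
can [ 0.4852 -0.0049] shift y,z cm [-0.03 -0.03]
```

>>> {"api": "send_rows", "payload": {"series": [{"grip":-1,"x":0,"y":0,"z":0,"wx":0,"wy":0,"wz":0},{"grip":-1,"x":0,"y":0,"z":0,"wx":0,"wy":0,"wz":0},{"grip":-1,"x":0,"y":0,"z":0,"wx":0,"wy":0,"wz":0},{"grip":-1,"x":0,"y":0,"z":0,"wx":0,"wy":0,"wz":0},{"grip":-1,"x":0,"y":0,"z":0,"wx":0,"wy":0,"wz":0},{"grip":-1,"x":-0.5,"y":0,"z":0,"wx":0,"wy":0,"wz":0},{"grip":-1,"x":-1.5,"y":0,"z":0,"wx":0,"wy":0,"wz":0},{"grip":-1,"x":-2,"y":0,"z":0,"wx":0,"wy":0,"wz":0},{"grip":-1,"x":-2,"y":0,"z":0,"wx":0,"wy":0,"wz":0},{"grip":-1,"x":0,"y":1.5,"z":-0.3,"wx":0,"wy":0,"wz":0}]}}

```text
time_s: 10.25
tool_pos: [0.4861, 0.009, 0.1231]
tcp_rot: [0.055, 0.703, -0.056, 0.706]
contact_force: [2.2, 0.4, -1.2]
width: 0.0223
```

>>> {"api": "send_rows", "payload": {"series": [{"grip":-1,"x":0,"y":3.5,"z":-0.8,"wx":0,"wy":0,"wz":0},{"grip":-1,"x":0,"y":3.5,"z":-0.8,"wx":0,"wy":0,"wz":0},{"grip":-1,"x":0,"y":3.5,"z":-0.8,"wx":0,"wy":0,"wz":0},{"grip":-1,"x":0,"y":3.5,"z":-0.8,"wx":0,"wy":0,"wz":0},{"grip":-1,"x":0,"y":3.5,"z":-0.8,"wx":0,"wy":0,"wz":0},{"grip":-1,"x":0,"y":3.5,"z":-0.8,"wx":0,"wy":0,"wz":0},{"grip":-1,"x":0,"y":3.5,"z":-0.8,"wx":0,"wy":0,"wz":0},{"grip":-1,"x":0,"y":3.5,"z":-0.8,"wx":0,"wy":0,"wz":0},{"grip":-1,"x":0,"y":2.5,"z":-0.8,"wx":0,"wy":0,"wz":0},{"grip":-1,"x":0,"y":1.2,"z":-0.3,"wx":0,"wy":0,"wz":0}]}}

```text
time_s: 11.08
tool_pos: [0.4583, 0.338, 0.1198]
tcp_rot: [0.054, 0.705, -0.054, 0.705]
contact_force: [-1.2, -0.1, -2.7]
width: 0.0221
```

>>> {"api": "send_rows", "payload": {"series": [{"grip":-1,"x":0,"y":0,"z":0,"wx":0,"wy":0,"wz":0},{"grip":-1,"x":1.5,"y":0,"z":0,"wx":0,"wy":0,"wz":0},{"grip":-1,"x":1.5,"y":0,"z":0,"wx":0,"wy":0,"wz":0},{"grip":-1,"x":1,"y":0,"z":0,"wx":0,"wy":0,"wz":0},{"grip":-1,"x":0.8,"y":0,"z":0,"wx":0,"wy":0,"wz":0},{"grip":-1,"x":0.5,"y":0,"z":0,"wx":0,"wy":0,"wz":0},{"grip":-1,"x":0.2,"y":0,"z":0,"wx":0,"wy":0,"wz":0},{"grip":-1,"x":0,"y":0,"z":0,"wx":0,"wy":0,"wz":0},{"grip":-1,"x":0,"y":0,"z":0,"wx":0,"wy":0,"wz":0},{"grip":-1,"x":0,"y":0,"z":0,"wx":0,"wy":0,"wz":0}]}}

```text
time_s: 11.92
tool_pos: [0.4596, 0.3353, 0.0653]
tcp_rot: [0.055, 0.705, -0.055, 0.705]
contact_force: [-0.5, -1.5, -2.4]
width: 0.0221
```

```bash
python3 -c "
from h import *
go('tC')"
```

```text
t 11.92 tcp [0.4596 0.3353 0.0653] yaw -0.155 tilt [-1.e+00  5.e-04  7.e-04] F [-0.5 -1.5 -2.4] w 0.0221 q [ 0.49  0.44 -0.26  0.88 -0.    2.21]
tC [0.46  0.335] shift y,z cm [-0.02  0.05]
```

>>> {"api": "send_rows", "payload": {"series": [{"grip":-1,"x":0.25,"y":0,"z":0,"wx":0,"wy":0,"wz":0},{"grip":-1,"x":0.1,"y":0,"z":0,"wx":0,"wy":0,"wz":0},{"grip":-1,"x":0.05,"y":0,"z":0,"wx":0,"wy":0,"wz":0},{"grip":-1,"x":0,"y":0,"z":0,"wx":0,"wy":0,"wz":0},{"grip":-1,"x":0,"y":0,"z":0,"wx":0,"wy":0,"wz":0},{"grip":-1,"x":0,"y":0,"z":0,"wx":0,"wy":0,"wz":0},{"grip":-1,"x":0,"y":0,"z":0,"wx":0,"wy":0,"wz":0},{"grip":-1,"x":0,"y":0,"z":0,"wx":0,"wy":0,"wz":0},{"grip":-1,"x":0,"y":0,"z":0,"wx":0,"wy":0,"wz":0},{"grip":-1,"x":0,"y":0,"z":0,"wx":0,"wy":0,"wz":0}]}}

```text
time_s: 12.75
tool_pos: [0.4593, 0.3352, 0.0608]
tcp_rot: [0.055, 0.705, -0.055, 0.705]
contact_force: [0.4, -1.1, -1.9]
width: 0.0223
```

>>> {"api": "send_rows", "payload": {"series": [{"grip":-1,"x":0.05,"y":0,"z":0,"wx":0,"wy":0,"wz":0},{"grip":-1,"x":0.05,"y":0,"z":0,"wx":0,"wy":0,"wz":0},{"grip":-1,"x":0,"y":0,"z":0,"wx":0,"wy":0,"wz":0},{"grip":-1,"x":0,"y":0,"z":0,"wx":0,"wy":0,"wz":0},{"grip":-1,"x":0,"y":0,"z":0,"wx":0,"wy":0,"wz":0},{"grip":-1,"x":0,"y":0,"z":0,"wx":0,"wy":0,"wz":0},{"grip":-1,"x":0,"y":0,"z":0,"wx":0,"wy":0,"wz":0},{"grip":-1,"x":0,"y":0,"z":0,"wx":0,"wy":0,"wz":0},{"grip":-1,"x":0,"y":0,"z":0,"wx":0,"wy":0,"wz":0},{"grip":-1,"x":0,"y":0,"z":0,"wx":0,"wy":0,"wz":0}]}}

```text
time_s: 13.58
tool_pos: [0.4595, 0.3353, 0.0603]
tcp_rot: [0.055, 0.705, -0.055, 0.705]
contact_force: [-0.9, 0.1, 5.3]
width: 0.022
```

The can touches the tray floor. I'll release it and go to the heat sink.

>>> {"api": "send_rows", "payload": {"series": [{"grip":0.2,"x":0,"y":0,"z":0,"wx":0,"wy":0,"wz":0},{"grip":0.2,"x":0,"y":0,"z":0,"wx":0,"wy":0,"wz":0},{"grip":0.2,"x":0,"y":0,"z":0,"wx":0,"wy":0,"wz":0},{"grip":0.2,"x":0,"y":0,"z":0,"wx":0,"wy":0,"wz":0},{"grip":0.2,"x":-1,"y":0,"z":0,"wx":0,"wy":0,"wz":0},{"grip":0.2,"x":-2.5,"y":0,"z":0,"wx":0,"wy":0,"wz":0},{"grip":0.2,"x":-2.5,"y":0,"z":0,"wx":0,"wy":0,"wz":0},{"grip":0.2,"x":-1,"y":0,"z":0,"wx":0,"wy":0,"wz":0},{"grip":0.2,"x":0,"y":-2,"z":0.3,"wx":0,"wy":0,"wz":0},{"grip":0.2,"x":0,"y":-3.5,"z":0.7,"wx":0,"wy":0,"wz":0}]}}

```text
time_s: 14.42
tool_pos: [0.4611, 0.2808, 0.1307]
tcp_rot: [0.054, 0.704, -0.053, 0.706]
contact_force: [1.0, -1.0, -0.2]
width: 0.0511
```

>>> {"api": "send_rows", "payload": {"series": [{"grip":0.2,"x":0,"y":-3.8,"z":0.8,"wx":0,"wy":0,"wz":0},{"grip":0.2,"x":0,"y":-3.8,"z":0.8,"wx":0,"wy":0,"wz":0},{"grip":0.2,"x":0,"y":-3.8,"z":0.8,"wx":0,"wy":0,"wz":0},{"grip":0.2,"x":0,"y":-3.8,"z":0.8,"wx":0,"wy":0,"wz":0},{"grip":0.2,"x":0,"y":-3.8,"z":0.8,"wx":0,"wy":0,"wz":0},{"grip":0.2,"x":0,"y":-3.8,"z":0.8,"wx":0,"wy":0,"wz":0},{"grip":0.2,"x":0,"y":-3.8,"z":0.8,"wx":0,"wy":0,"wz":0},{"grip":0.2,"x":0,"y":-3.5,"z":0.8,"wx":0,"wy":0,"wz":0},{"grip":0.2,"x":0,"y":-2.4,"z":0.4,"wx":0,"wy":0,"wz":0},{"grip":0.2,"x":0,"y":-1,"z":0,"wx":0,"wy":0,"wz":0}]}}

```text
time_s: 15.25
tool_pos: [0.4764, -0.0651, 0.13]
tcp_rot: [0.056, 0.705, -0.056, 0.705]
contact_force: [-1.2, 0.7, -0.7]
width: 0.0514
```

>>> {"api": "send_rows", "payload": {"series": [{"grip":0.2,"x":0,"y":0,"z":0,"wx":0,"wy":0,"wz":0},{"grip":0.2,"x":0,"y":0,"z":0,"wx":0,"wy":0,"wz":0},{"grip":0.2,"x":0,"y":0,"z":0,"wx":0,"wy":0,"wz":0},{"grip":0.2,"x":2,"y":0,"z":0,"wx":0,"wy":0,"wz":0},{"grip":0.2,"x":1,"y":0,"z":0,"wx":0,"wy":0,"wz":0},{"grip":0.2,"x":0,"y":0,"z":0,"wx":0,"wy":0,"wz":0},{"grip":0.2,"x":0,"y":0,"z":0,"wx":0,"wy":0,"wz":0},{"grip":0.2,"x":0,"y":0,"z":0,"wx":0,"wy":0,"wz":0},{"grip":0.2,"x":0,"y":0,"z":0,"wx":0,"wy":0,"wz":0},{"grip":0.2,"x":0,"y":0,"z":0,"wx":0,"wy":0,"wz":0}]}}

```text
time_s: 16.08
tool_pos: [0.4765, -0.062, 0.1004]
tcp_rot: [0.055, 0.705, -0.055, 0.705]
contact_force: [0.1, -1.7, -0.4]
width: 0.0511
```

```bash
python3 -c "
from h import *
go('sink');cap('side','s3.png')"
```

```text
t 16.08 tcp [ 0.4765 -0.062   0.1004] yaw -0.1547 tilt [-1.e+00 -1.e-04  1.e-03] F [ 0.1 -1.7 -0.4] w 0.0511 q [-0.3   0.27 -0.42  0.88  0.    1.43]
sink [ 0.4763 -0.0617] shift y,z cm [ 0.03 -0.02]
```

View pics/s3.png

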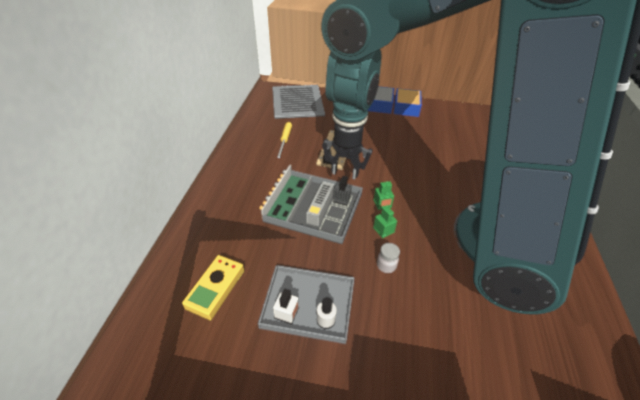

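Relay (286,303) and can (326,312) stand upright in the tray, and the gripper is over the heat sink.

>>> {"api": "send_rows", "payload": {"series": [{"grip":0.2,"x":1.5,"y":0,"z":0,"wx":0,"wy":0,"wz":0},{"grip":0.2,"x":1.5,"y":0,"z":0,"wx":0,"wy":0,"wz":0},{"grip":0.2,"x":1,"y":0,"z":0,"wx":0,"wy":0,"wz":0},{"grip":0.2,"x":0,"y":0,"z":0,"wx":0,"wy":0,"wz":0},{"grip":0.2,"x":0,"y":0,"z":0,"wx":0,"wy":0,"wz":0},{"grip":-1,"x":0,"y":0,"z":0,"wx":0,"wy":0,"wz":0},{"grip":-1,"x":0,"y":0,"z":0,"wx":0,"wy":0,"wz":0},{"grip":-1,"x":0,"y":0,"z":0,"wx":0,"wy":0,"wz":0},{"grip":-1,"x":0,"y":0,"z":0,"wx":0,"wy":0,"wz":0},{"grip":-1,"x":0,"y":0,"z":0,"wx":0,"wy":0,"wz":0}]}}

```text
time_s: 16.97
tool_pos: [0.4766, -0.0623, 0.0604]
tcp_rot: [0.055, 0.705, -0.055, 0.705]
contact_force: [-0.9, 0.2, 6.3]
width: 0.0151
```

>>> {"api": "send_rows", "payload": {"series": [{"grip":-1,"x":0,"y":0,"z":0,"wx":0,"wy":0,"wz":0},{"grip":-1,"x":-0.5,"y":0,"z":0,"wx":0,"wy":0,"wz":0},{"grip":-1,"x":-1.5,"y":0,"z":0,"wx":0,"wy":0,"wz":0},{"grip":-1,"x":-2,"y":0,"z":0,"wx":0,"wy":0,"wz":0},{"grip":-1,"x":-2,"y":0,"z":0,"wx":0,"wy":0,"wz":0},{"grip":-1,"x":0,"y":1.5,"z":0,"wx":0,"wy":0,"wz":0},{"grip":-1,"x":0,"y":3,"z":-0.2,"wx":0,"wy":0,"wz":0},{"grip":-1,"x":0,"y":3.5,"z":-0.2,"wx":0,"wy":0,"wz":0},{"grip":-1,"x":0,"y":3.5,"z":-0.2,"wx":0,"wy":0,"wz":0},{"grip":-1,"x":0,"y":3.5,"z":-0.2,"wx":0,"wy":0,"wz":0}]}}

```text
time_s: 17.8
tool_pos: [0.4911, 0.0887, 0.1201]
tcp_rot: [0.055, 0.705, -0.055, 0.705]
contact_force: [1.3, 0.0, -2.9]
width: 0.0148
```

>>> {"api": "send_rows", "payload": {"series": [{"grip":-1,"x":0,"y":3.5,"z":-0.3,"wx":0,"wy":0,"wz":0},{"grip":-1,"x":0,"y":3.5,"z":-0.2,"wx":0,"wy":0,"wz":0},{"grip":-1,"x":0,"y":3.5,"z":-0.2,"wx":0,"wy":0,"wz":0},{"grip":-1,"x":0,"y":3.5,"z":-0.2,"wx":0,"wy":0,"wz":0},{"grip":-1,"x":0,"y":2.5,"z":-0.2,"wx":0,"wy":0,"wz":0},{"grip":-1,"x":0,"y":1,"z":0,"wx":0,"wy":0,"wz":0},{"grip":-1,"x":0,"y":0,"z":0,"wx":0,"wy":0,"wz":0},{"grip":-1,"x":1.5,"y":0,"z":0,"wx":0,"wy":0,"wz":0},{"grip":-1,"x":1.5,"y":0,"z":0,"wx":0,"wy":0,"wz":0},{"grip":-1,"x":1,"y":0,"z":0,"wx":0,"wy":0,"wz":0}]}}

```text
time_s: 18.63
tool_pos: [0.507, 0.2606, 0.0788]
tcp_rot: [0.055, 0.705, -0.055, 0.705]
contact_force: [0.3, -0.3, -3.0]
width: 0.0149
```

>>> {"api": "send_rows", "payload": {"series": [{"grip":-1,"x":1,"y":0,"z":0,"wx":0,"wy":0,"wz":0},{"grip":-1,"x":0.5,"y":0,"z":0,"wx":0,"wy":0,"wz":0},{"grip":-1,"x":0.2,"y":0,"z":0,"wx":0,"wy":0,"wz":0},{"grip":-1,"x":0.1,"y":0,"z":0,"wx":0,"wy":0,"wz":0},{"grip":-1,"x":0.1,"y":0,"z":0,"wx":0,"wy":0,"wz":0},{"grip":-1,"x":0,"y":0,"z":0,"wx":0,"wy":0,"wz":0},{"grip":-1,"x":0,"y":0,"z":0,"wx":0,"wy":0,"wz":0},{"grip":-1,"x":0,"y":0,"z":0,"wx":0,"wy":0,"wz":0},{"grip":-1,"x":0,"y":0,"z":0,"wx":0,"wy":0,"wz":0},{"grip":-1,"x":0,"y":0,"z":0,"wx":0,"wy":0,"wz":0}]}}

```text
time_s: 19.47
tool_pos: [0.5076, 0.2619, 0.0609]
tcp_rot: [0.055, 0.705, -0.055, 0.705]
contact_force: [0.0, 0.0, -2.7]
width: 0.0151
```

```bash
python3 -c "
from h import *
go('tH')"
```

```text
t 19.47 tcp [0.5076 0.2619 0.0609] yaw -0.1549 tilt [-1.e+00  1.e-04  2.e-04] F [ 0.   0.  -2.7] w 0.0151 q [ 0.33  0.44 -0.26  0.87 -0.    2.06]
tH [0.508 0.262] shift y,z cm [0.02 0.04]
```

>>> {"api": "send_rows", "payload": {"series": [{"grip":-1,"x":0.05,"y":0,"z":0,"wx":0,"wy":0,"wz":0},{"grip":-1,"x":0.05,"y":0,"z":0,"wx":0,"wy":0,"wz":0},{"grip":-1,"x":0,"y":0,"z":0,"wx":0,"wy":0,"wz":0},{"grip":0.2,"x":0,"y":0,"z":0,"wx":0,"wy":0,"wz":0},{"grip":0.2,"x":0,"y":0,"z":0,"wx":0,"wy":0,"wz":0},{"grip":0.2,"x":0,"y":0,"z":0,"wx":0,"wy":0,"wz":0},{"grip":0.2,"x":0,"y":0,"z":0,"wx":0,"wy":0,"wz":0},{"grip":0.2,"x":-1,"y":0,"z":0,"wx":0,"wy":0,"wz":0},{"grip":0.2,"x":-3,"y":0,"z":0,"wx":0,"wy":0,"wz":0},{"grip":0.2,"x":-3,"y":0,"z":0,"wx":0,"wy":0,"wz":0}]}}

```text
time_s: 20.3
tool_pos: [0.5067, 0.2616, 0.1306]
tcp_rot: [0.054, 0.706, -0.055, 0.704]
contact_force: [1.1, -0.3, 0.2]
width: 0.051
```

```bash
python3 -c "
from h import *
go('psu');cap('top','top2.png');cap('side','s4.png')
p=cv2.imread('pics/top2.png')[120:260,130:390];q=cv2.imread('pics/s4.png')[150:350,230:430]
cv2.imwrite('pics/m2.png',np.vstack([cv2.resize(p,(557,300),interpolation=2),cv2.resize(q,(557,300),interpolation=2)]))"
```

```text
t 20.3 tcp [0.5067 0.2616 0.1306] yaw -0.155 tilt [-1.    -0.001 -0.002] F [ 1.1 -0.3  0.2] w 0.051 q [ 0.33  0.39 -0.14  1.05  0.    2.06]
psu [ 0.5352 -0.0122] shift y,z cm [-26.61   7.04]
```

View pics/m2.png

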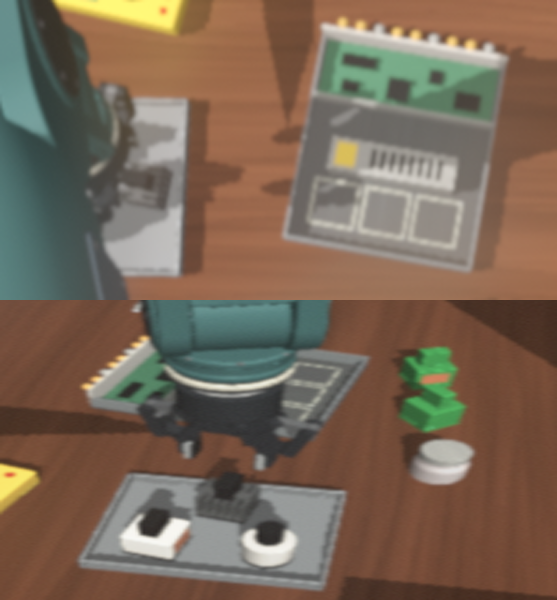

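The supply is untouched and its bays are empty. Before gripping I'll measure its top from the depth image, and the bay outlines from the picture.

```bash
python3 - <<'E'
from h import *
p,d=cap('top','top3.png')
vv,uu=np.mgrid[150:250,255:375];uv=np.c_[uu.ravel(),vv.ravel()]
P=pts('top',uv,d);l=(P[:,:2]-C)@R.from_euler('z',TH).as_matrix()[:2,:2]
m=(abs(P[:,2]-.049)<.008)&(abs(l[:,0])<.04)&(abs(l[:,1])<.09)
print(m.sum(),P[m,2].mean(),'psu local',l[m].min(0),l[m].max(0),cv2.minAreaRect((l[m]*1000).astype(np.float32)))
f=plane('top',uv,.004);lf=(f[:,:2]-C)@R.from_euler('z',TH).as_matrix()[:2,:2]
g=p[uv[:,1],uv[:,0]].astype(float).mean(1).reshape(vv.shape);loc_=(g-cv2.blur(g.astype(np.float32),(9,9))).ravel()
for y0 in (.058,0,-.058):
    a=(abs(lf[:,0]+.05)<.034)&(abs(lf[:,1]-y0)<.029)&(loc_>14)
    q=lf[a]*1000;print('bay',a.sum(),cv2.minAreaRect(q.astype(np.float32)),'mid',(q.min(0)+q.max(0))/2)
E
```

```text
917 0.0479958568048031 psu local [-0.01690418 -0.06922687] [0.02065774 0.07029647] ((2.043323516845703, 0.5467071533203125), (139.6088409423828, 37.52107238769531), 89.73926544189453)
bay 110 ((-49.45400619506836, 59.497161865234375), (57.55132293701172, 52.51313781738281), 4.927762508392334) mid [-49.2177599   59.60200034]
bay 121 ((-49.5374641418457, 1.599355697631836), (53.2890739440918, 54.15696716308594), 89.82260131835938) mid [-49.52583485   1.55916798]
bay 127 ((-49.64872741699219, -57.485782623291016), (54.52212142944336, 52.43986511230469), 0.26142311096191406) mid [-49.65578474 -57.46229153]
```

>>> {"api": "send_rows", "payload": {"series": [{"grip":0.4,"x":0,"y":-1.7,"z":0.5,"wx":0,"wy":0,"wz":0},{"grip":0.4,"x":0,"y":-3.5,"z":1,"wx":0,"wy":0,"wz":0},{"grip":0.4,"x":0,"y":-3.5,"z":1,"wx":0,"wy":0,"wz":0},{"grip":0.4,"x":0,"y":-3.5,"z":1,"wx":0,"wy":0,"wz":0},{"grip":0.4,"x":0,"y":-3.5,"z":1,"wx":0,"wy":0,"wz":0},{"grip":0.4,"x":0,"y":-3.5,"z":1,"wx":0,"wy":0,"wz":0},{"grip":0.4,"x":0,"y":-3.5,"z":1,"wx":0,"wy":0,"wz":0},{"grip":0.4,"x":0,"y":-2.5,"z":0.55,"wx":0,"wy":0,"wz":0},{"grip":0.4,"x":0,"y":-1.4,"z":0,"wx":0,"wy":0,"wz":0},{"grip":0.4,"x":0,"y":0,"z":0,"wx":0,"wy":0,"wz":0}]}}

```text
time_s: 21.28
tool_pos: [0.5357, -0.0144, 0.1293]
tcp_rot: [0.056, 0.705, -0.056, 0.705]
contact_force: [1.0, -0.1, -0.3]
width: 0.0599
```

>>> {"api": "send_rows", "payload": {"series": [{"grip":0.4,"x":2.5,"y":0,"z":0,"wx":0,"wy":0,"wz":0},{"grip":0.4,"x":2.5,"y":0,"z":0,"wx":0,"wy":0,"wz":0},{"grip":0.4,"x":1,"y":0,"z":0,"wx":0,"wy":0,"wz":0},{"grip":0.4,"x":0,"y":0,"z":0,"wx":0,"wy":0,"wz":0},{"grip":0.4,"x":0,"y":0,"z":0,"wx":0,"wy":0,"wz":0},{"grip":0.4,"x":0,"y":0,"z":0,"wx":0,"wy":0,"wz":0},{"grip":0.4,"x":0,"y":0,"z":0,"wx":0,"wy":0,"wz":0},{"grip":0.4,"x":0,"y":0,"z":0,"wx":0,"wy":0,"wz":0},{"grip":0.4,"x":0,"y":0,"z":0,"wx":0,"wy":0,"wz":0},{"grip":0.4,"x":0,"y":0,"z":0,"wx":0,"wy":0,"wz":0}]}}

```text
time_s: 22.12
tool_pos: [0.5363, -0.0118, 0.0701]
tcp_rot: [0.055, 0.705, -0.055, 0.705]
contact_force: [-0.5, 0.3, -0.4]
width: 0.0599
```

```bash
python3 -c "
from h import *
go('psu')"
```

```text
t 22.12 tcp [ 0.5363 -0.0118  0.0701] yaw -0.155 tilt [-1.e+00  0.e+00  6.e-04] F [-0.5  0.3 -0.4] w 0.0599 q [-0.17  0.38 -0.33  0.86  0.    1.55]
psu [ 0.5352 -0.0122] shift y,z cm [-0.05 -0.1 ]
```

>>> {"api": "send_rows", "payload": {"series": [{"grip":0.4,"x":2,"y":0,"z":0,"wx":0,"wy":0,"wz":0},{"grip":0.4,"x":2,"y":0,"z":0,"wx":0,"wy":0,"wz":0},{"grip":0.4,"x":1,"y":0,"z":0,"wx":0,"wy":0,"wz":0},{"grip":0.4,"x":0.5,"y":0,"z":0,"wx":0,"wy":0,"wz":0},{"grip":0.4,"x":0,"y":0,"z":0,"wx":0,"wy":0,"wz":0},{"grip":-1,"x":0,"y":0,"z":0,"wx":0,"wy":0,"wz":0},{"grip":-1,"x":0,"y":0,"z":0,"wx":0,"wy":0,"wz":0},{"grip":-1,"x":0,"y":0,"z":0,"wx":0,"wy":0,"wz":0},{"grip":-1,"x":0,"y":0,"z":0,"wx":0,"wy":0,"wz":0},{"grip":-1,"x":0,"y":0,"z":0,"wx":0,"wy":0,"wz":0}]}}

```text
time_s: 22.95
tool_pos: [0.5366, -0.0119, 0.0157]
tcp_rot: [0.055, 0.704, -0.055, 0.706]
contact_force: [-1.5, 0.5, 6.9]
width: 0.0347
```

>>> {"api": "send_rows", "payload": {"series": [{"grip":-1,"x":0,"y":0,"z":0,"wx":0,"wy":0,"wz":0},{"grip":-1,"x":0,"y":0,"z":0,"wx":0,"wy":0,"wz":0},{"grip":-1,"x":-0.5,"y":0,"z":0,"wx":0,"wy":0,"wz":0},{"grip":-1,"x":-1.5,"y":0,"z":0,"wx":0,"wy":0,"wz":0},{"grip":-1,"x":-2,"y":0,"z":0,"wx":0,"wy":0,"wz":0},{"grip":-1,"x":-2,"y":0,"z":0,"wx":0,"wy":0,"wz":0},{"grip":-1,"x":-1,"y":0,"z":0,"wx":0,"wy":0,"wz":0},{"grip":-1,"x":0,"y":0,"z":0,"wx":0,"wy":0,"wz":0},{"grip":-1,"x":0,"y":0,"z":0,"wx":0,"wy":0,"wz":0},{"grip":-1,"x":0,"y":0,"z":0,"wx":0,"wy":0,"wz":0}]}}

```text
time_s: 23.78
tool_pos: [0.5356, -0.0118, 0.0841]
tcp_rot: [0.055, 0.705, -0.055, 0.705]
contact_force: [0.1, 0.9, -5.5]
width: 0.0352
```

```bash
python3 -c "
from h import *
go('cradle')"
```

```text
t 23.78 tcp [ 0.5356 -0.0118  0.0841] yaw -0.155 tilt [-1.      0.     -0.0011] F [ 0.1  0.9 -5.5] w 0.0352 q [-0.17  0.37 -0.31  0.89 -0.    1.55]
cradle [ 0.5335 -0.3068] shift y,z cm [-29.18   4.35]
```

The supply is gripped at its full width and weight. I'm carrying it over to the cradle and turning it by +0.08 rad.

>>> {"api": "send_rows", "payload": {"series": [{"grip":-1,"x":0,"y":-1.5,"z":0.2,"wx":0,"wy":0,"wz":0},{"grip":-1,"x":0,"y":-3,"z":0.45,"wx":0,"wy":0,"wz":0},{"grip":-1,"x":0,"y":-3.5,"z":0.5,"wx":0,"wy":0,"wz":0},{"grip":-1,"x":0,"y":-3.5,"z":0.5,"wx":0,"wy":0,"wz":0},{"grip":-1,"x":0,"y":-3.5,"z":0.5,"wx":0,"wy":0,"wz":0},{"grip":-1,"x":0,"y":-3.5,"z":0.5,"wx":0,"wy":0,"wz":0},{"grip":-1,"x":0,"y":-3.5,"z":0.5,"wx":0,"wy":0,"wz":0},{"grip":-1,"x":0,"y":-3.2,"z":0.5,"wx":0,"wy":0,"wz":0},{"grip":-1,"x":0,"y":-2.5,"z":0.5,"wx":0,"wy":0,"wz":0},{"grip":-1,"x":0,"y":-1.5,"z":0.2,"wx":0,"wy":0,"wz":0}]}}

```text
time_s: 24.62
tool_pos: [0.5335, -0.3097, 0.0834]
tcp_rot: [0.056, 0.705, -0.055, 0.705]
contact_force: [-0.8, -0.0, -6.1]
width: 0.0353
```

>>> {"api": "send_rows", "payload": {"series": [{"grip":-1,"x":0,"y":0,"z":0,"wx":-0.04,"wy":0,"wz":0},{"grip":-1,"x":0,"y":0,"z":0,"wx":-0.04,"wy":0,"wz":0},{"grip":-1,"x":0,"y":0,"z":0,"wx":0,"wy":0,"wz":0},{"grip":-1,"x":0.5,"y":0,"z":0,"wx":0,"wy":0,"wz":0},{"grip":-1,"x":0.5,"y":0,"z":0,"wx":0,"wy":0,"wz":0},{"grip":-1,"x":0,"y":0,"z":0,"wx":0,"wy":0,"wz":0},{"grip":-1,"x":0,"y":0,"z":0,"wx":0,"wy":0,"wz":0},{"grip":-1,"x":0,"y":0,"z":0,"wx":0,"wy":0,"wz":0},{"grip":-1,"x":0,"y":0,"z":0,"wx":0,"wy":0,"wz":0},{"grip":-1,"x":0,"y":0,"z":0,"wx":0,"wy":0,"wz":0}]}}

```text
time_s: 25.45
tool_pos: [0.5341, -0.3071, 0.075]
tcp_rot: [0.026, 0.707, -0.027, 0.707]
contact_force: [-1.2, 0.1, -5.1]
width: 0.0352
```

```bash
python3 -c "
from h import *
go('cradle')
cap('side','s5.png');cap('top','top5.png')
q=cv2.imread('pics/s5.png')[110:210,280:400];p=cv2.imread('pics/top5.png')[150:250,370:490]
cv2.imwrite('pics/s5c.png',np.hstack([cv2.resize(p,(400,333),interpolation=2),cv2.resize(q,(400,333),interpolation=2)]))"
```

```text
t 25.45 tcp [ 0.5341 -0.3071  0.075 ] yaw -0.075 tilt [-1.e+00 -2.e-04  3.e-04] F [-1.2  0.1 -5.1] w 0.0352 q [-0.65  0.5  -0.11  0.96  0.    0.99]
cradle [ 0.5335 -0.3068] shift y,z cm [ 0.02 -0.06]
```

View pics/s5c.png

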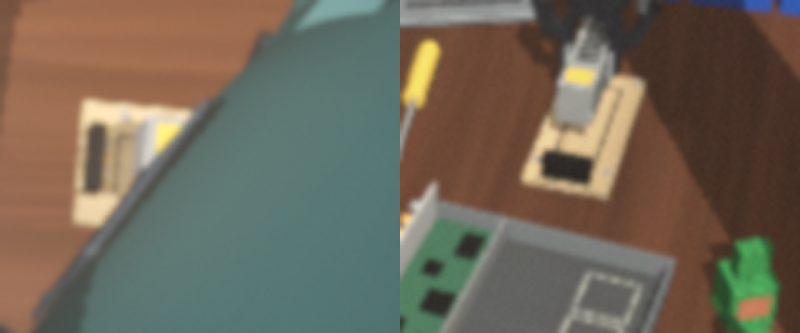

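The supply is hanging level over the outline, clear of the contact block. Lowering it now.

>>> {"api": "send_rows", "payload": {"series": [{"grip":-1,"x":1.5,"y":0,"z":-0.05,"wx":0,"wy":0,"wz":0},{"grip":-1,"x":1.5,"y":0,"z":0,"wx":0,"wy":0,"wz":0},{"grip":-1,"x":1,"y":0,"z":0,"wx":0,"wy":0,"wz":0},{"grip":-1,"x":0.6,"y":0,"z":0,"wx":0,"wy":0,"wz":0},{"grip":-1,"x":0.4,"y":0,"z":0,"wx":0,"wy":0,"wz":0},{"grip":-1,"x":0.2,"y":0,"z":0,"wx":0,"wy":0,"wz":0},{"grip":-1,"x":0.1,"y":0,"z":0,"wx":0,"wy":0,"wz":0},{"grip":-1,"x":0.05,"y":0,"z":0,"wx":0,"wy":0,"wz":0},{"grip":-1,"x":0,"y":0,"z":0,"wx":0,"wy":0,"wz":0},{"grip":-1,"x":0,"y":0,"z":0,"wx":0,"wy":0,"wz":0}]}}

```text
time_s: 26.38
tool_pos: [0.5338, -0.3072, 0.0218]
tcp_rot: [0.026, 0.706, -0.027, 0.707]
contact_force: [-1.5, 0.8, -1.2]
width: 0.0353
```

>>> {"api": "send_rows", "payload": {"series": [{"grip":-1,"x":0.05,"y":0,"z":0,"wx":0,"wy":0,"wz":0},{"grip":-1,"x":0,"y":0,"z":0,"wx":0,"wy":0,"wz":0},{"grip":0.4,"x":0,"y":0,"z":0,"wx":0,"wy":0,"wz":0},{"grip":0.4,"x":0,"y":0,"z":0,"wx":0,"wy":0,"wz":0},{"grip":0.4,"x":0,"y":0,"z":0,"wx":0,"wy":0,"wz":0},{"grip":0.4,"x":0,"y":0,"z":0,"wx":0,"wy":0,"wz":0},{"grip":0.4,"x":-1.8,"y":0,"z":0,"wx":0,"wy":0,"wz":0},{"grip":0.4,"x":-3,"y":0,"z":0,"wx":0,"wy":0,"wz":0},{"grip":0.4,"x":-3,"y":0,"z":0,"wx":0,"wy":0,"wz":0},{"grip":0.4,"x":-3,"y":0,"z":0,"wx":0.08,"wy":0,"wz":0}]}}

```text
time_s: 27.22
tool_pos: [0.5333, -0.3068, 0.13]
tcp_rot: [0.054, 0.705, -0.054, 0.705]
contact_force: [0.8, 0.1, 0.5]
width: 0.0599
```

>>> {"api": "send_rows", "payload": {"series": [{"grip":0.2,"x":0,"y":2,"z":-0.4,"wx":0,"wy":0,"wz":0},{"grip":0.2,"x":0,"y":3.8,"z":-0.8,"wx":0,"wy":0,"wz":0},{"grip":0.2,"x":0,"y":3.8,"z":-0.8,"wx":0,"wy":0,"wz":0},{"grip":0.2,"x":0,"y":3.8,"z":-0.8,"wx":0,"wy":0,"wz":0},{"grip":0.2,"x":0,"y":3.8,"z":-0.8,"wx":0,"wy":0,"wz":0},{"grip":0.2,"x":0,"y":3.8,"z":-0.8,"wx":0,"wy":0,"wz":0},{"grip":0.2,"x":0,"y":3.8,"z":-0.8,"wx":0,"wy":0,"wz":0},{"grip":0.2,"x":0,"y":3.8,"z":-0.8,"wx":0,"wy":0,"wz":0},{"grip":0.2,"x":0,"y":3.8,"z":-0.8,"wx":0,"wy":0,"wz":0},{"grip":0.2,"x":0,"y":3.8,"z":-0.8,"wx":0,"wy":0,"wz":0}]}}

```text
time_s: 28.05
tool_pos: [0.5139, 0.0642, 0.129]
tcp_rot: [0.055, 0.705, -0.055, 0.705]
contact_force: [0.7, -0.3, 0.5]
width: 0.0511
```

>>> {"api": "send_rows", "payload": {"series": [{"grip":0.2,"x":0,"y":3.8,"z":-0.8,"wx":0,"wy":0,"wz":0},{"grip":0.2,"x":0,"y":3.8,"z":-0.8,"wx":0,"wy":0,"wz":0},{"grip":0.2,"x":0,"y":3.8,"z":-0.8,"wx":0,"wy":0,"wz":0},{"grip":0.2,"x":0,"y":3.8,"z":-0.8,"wx":0,"wy":0,"wz":0},{"grip":0.2,"x":0,"y":2.6,"z":-0.4,"wx":0,"wy":0,"wz":0},{"grip":0.2,"x":0,"y":1.8,"z":-0.2,"wx":0,"wy":0,"wz":0},{"grip":0.2,"x":0,"y":0,"z":0,"wx":0,"wy":0,"wz":0},{"grip":0.2,"x":0,"y":0,"z":0,"wx":0,"wy":0,"wz":0},{"grip":0.2,"x":0,"y":0,"z":0,"wx":0,"wy":0,"wz":0},{"grip":0.2,"x":0,"y":0,"z":0,"wx":0,"wy":0,"wz":0}]}}

```text
time_s: 28.88
tool_pos: [0.5071, 0.2609, 0.1288]
tcp_rot: [0.055, 0.705, -0.055, 0.705]
contact_force: [0.1, 0.3, 0.1]
width: 0.0513
```

```bash
python3 - <<'E'
from h import *
go('tH');cap('side','s6.png');p,d=cap('top','top6.png')
vv,uu=np.mgrid[165:240,380:490];uv=np.c_[uu.ravel(),vv.ravel()];P=pts('top',uv,d)
m=(P[:,2]>.046)&(P[:,2]<.065);r=cv2.minAreaRect((P[m,:2]*1000).astype(np.float32));print(m.sum(),P[m,2].mean(),r)
q=p[160:245,375:495,::-1];s=cv2.imread('pics/s6.png')[110:350,220:420]
cv2.imwrite('pics/m6.png',np.hstack([cv2.resize(q,(440,312),interpolation=2)[:],cv2.resize(s,(260,312),interpolation=2)]))
E
```

```text
t 28.88 tcp [0.5071 0.2609 0.1288] yaw -0.1561 tilt [-1.e+00 -2.e-04 -1.e-04] F [0.1 0.3 0.1] w 0.0513 q [ 0.33  0.39 -0.14  1.04 -0.    2.06]
tH [0.508 0.262] shift y,z cm [0.12 0.07]
928 0.053877248221052235 ((534.3032836914062, -305.42962646484375), (140.24441528320312, 37.42062759399414), 85.93049621582031)
```

View pics/m6.png

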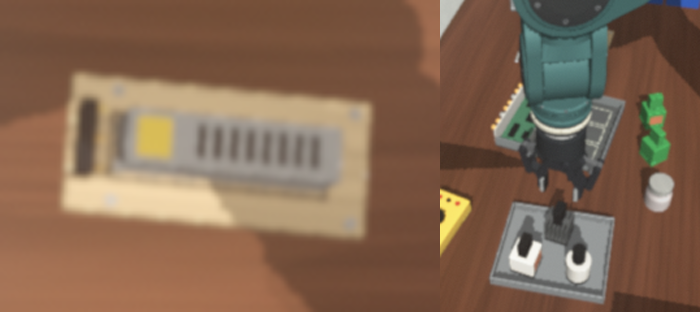

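The supply lies on the cradle. Its centre measures (534.3, -305.4) mm against the outline centre of (533.5, -306.8), and the yaw agrees to 0.2°. All three modules stand in the tray. Next I'll pick up the heat sink and return it to the pose it was picked from.

>>> {"api": "send_rows", "payload": {"series": [{"grip":0.2,"x":2,"y":0.1,"z":0.05,"wx":0,"wy":0,"wz":0},{"grip":0.2,"x":2,"y":0,"z":0,"wx":0,"wy":0,"wz":0},{"grip":0.2,"x":1.8,"y":0,"z":0,"wx":0,"wy":0,"wz":0},{"grip":0.2,"x":1,"y":0,"z":0,"wx":0,"wy":0,"wz":0},{"grip":0.2,"x":0,"y":0,"z":0,"wx":0,"wy":0,"wz":0},{"grip":0.2,"x":0,"y":0,"z":0,"wx":0,"wy":0,"wz":0},{"grip":-1,"x":0,"y":0,"z":0,"wx":0,"wy":0,"wz":0},{"grip":-1,"x":0,"y":0,"z":0,"wx":0,"wy":0,"wz":0},{"grip":-1,"x":0,"y":0,"z":0,"wx":0,"wy":0,"wz":0},{"grip":-1,"x":0,"y":0,"z":0,"wx":0,"wy":0,"wz":0}]}}

```text
time_s: 29.82
tool_pos: [0.5084, 0.263, 0.0617]
tcp_rot: [0.055, 0.704, -0.055, 0.706]
contact_force: [0.5, -0.6, 5.7]
width: 0.0151
```

>>> {"api": "send_rows", "payload": {"series": [{"grip":-1,"x":0,"y":0,"z":0,"wx":0,"wy":0,"wz":0},{"grip":-1,"x":0,"y":0,"z":0,"wx":0,"wy":0,"wz":0},{"grip":-1,"x":-0.5,"y":0,"z":0,"wx":0,"wy":0,"wz":0},{"grip":-1,"x":-1.5,"y":0,"z":0,"wx":0,"wy":0,"wz":0},{"grip":-1,"x":-2,"y":0,"z":0,"wx":0,"wy":0,"wz":0},{"grip":-1,"x":-2,"y":0,"z":0,"wx":0,"wy":0,"wz":0},{"grip":-1,"x":0,"y":-1.5,"z":0.1,"wx":0,"wy":0,"wz":0},{"grip":-1,"x":0,"y":-3,"z":0.2,"wx":0,"wy":0,"wz":0},{"grip":-1,"x":0,"y":-3.5,"z":0.2,"wx":0,"wy":0,"wz":0},{"grip":-1,"x":0,"y":-3.5,"z":0.2,"wx":0,"wy":0,"wz":0}]}}

```text
time_s: 30.65
tool_pos: [0.496, 0.1467, 0.1204]
tcp_rot: [0.054, 0.705, -0.054, 0.705]
contact_force: [-0.7, -0.9, -2.7]
width: 0.0151
```

>>> {"api": "send_rows", "payload": {"series": [{"grip":-1,"x":0,"y":-3.5,"z":0.2,"wx":0,"wy":0,"wz":0},{"grip":-1,"x":0,"y":-3.5,"z":0.2,"wx":0,"wy":0,"wz":0},{"grip":-1,"x":0,"y":-3.5,"z":0.2,"wx":0,"wy":0,"wz":0},{"grip":-1,"x":0,"y":-3.5,"z":0.2,"wx":0,"wy":0,"wz":0},{"grip":-1,"x":0,"y":-3.5,"z":0.2,"wx":0,"wy":0,"wz":0},{"grip":-1,"x":0,"y":-2,"z":0.2,"wx":0,"wy":0,"wz":0},{"grip":-1,"x":0,"y":-1,"z":0,"wx":0,"wy":0,"wz":0},{"grip":-1,"x":0,"y":0,"z":0,"wx":0,"wy":0,"wz":0},{"grip":-1,"x":0,"y":0,"z":0,"wx":0,"wy":0,"wz":0},{"grip":-1,"x":0,"y":0,"z":0,"wx":0,"wy":0,"wz":0}]}}

```text
time_s: 31.48
tool_pos: [0.4769, -0.0555, 0.1207]
tcp_rot: [0.055, 0.705, -0.054, 0.705]
contact_force: [0.0, -0.4, -2.0]
width: 0.0148
```

>>> {"api": "send_rows", "payload": {"series": [{"grip":-1,"x":1.5,"y":0,"z":0,"wx":0,"wy":0,"wz":0},{"grip":-1,"x":1.5,"y":0,"z":0,"wx":0,"wy":0,"wz":0},{"grip":-1,"x":1,"y":0,"z":0,"wx":0,"wy":0,"wz":0},{"grip":-1,"x":0.6,"y":0,"z":0,"wx":0,"wy":0,"wz":0},{"grip":-1,"x":0,"y":0,"z":0,"wx":0,"wy":0,"wz":0},{"grip":-1,"x":0,"y":0,"z":0,"wx":0,"wy":0,"wz":0},{"grip":-1,"x":0,"y":0,"z":0,"wx":0,"wy":0,"wz":0},{"grip":-1,"x":0,"y":0,"z":0,"wx":0,"wy":0,"wz":0},{"grip":-1,"x":0,"y":0,"z":0,"wx":0,"wy":0,"wz":0},{"grip":-1,"x":0,"y":0,"z":0,"wx":0,"wy":0,"wz":0}]}}

```text
time_s: 32.32
tool_pos: [0.4772, -0.0563, 0.0751]
tcp_rot: [0.055, 0.705, -0.055, 0.705]
contact_force: [-0.6, -0.8, -2.5]
width: 0.0149
```

```bash
python3 -c "
from h import *
T['pH']=np.array([.4766,-.0623]);go('pH')"
```

```text
t 32.32 tcp [ 0.4772 -0.0563  0.0751] yaw -0.155 tilt [-1.e+00 -1.e-04  6.e-04] F [-0.6 -0.8 -2.5] w 0.0149 q [-0.29  0.3  -0.46  0.82 -0.    1.44]
pH [ 0.4766 -0.0623] shift y,z cm [-0.6   0.03]
```

>>> {"api": "send_rows", "payload": {"series": [{"grip":-1,"x":0,"y":-0.5,"z":0,"wx":0,"wy":0,"wz":0},{"grip":-1,"x":0,"y":0,"z":0,"wx":0,"wy":0,"wz":0},{"grip":-1,"x":0.6,"y":0,"z":0,"wx":0,"wy":0,"wz":0},{"grip":-1,"x":0.4,"y":0,"z":0,"wx":0,"wy":0,"wz":0},{"grip":-1,"x":0.2,"y":0,"z":0,"wx":0,"wy":0,"wz":0},{"grip":-1,"x":0.1,"y":0,"z":0,"wx":0,"wy":0,"wz":0},{"grip":-1,"x":0.05,"y":0,"z":0,"wx":0,"wy":0,"wz":0},{"grip":-1,"x":0.05,"y":0,"z":0,"wx":0,"wy":0,"wz":0},{"grip":-1,"x":0,"y":0,"z":0,"wx":0,"wy":0,"wz":0},{"grip":-1,"x":0,"y":0,"z":0,"wx":0,"wy":0,"wz":0}]}}

```text
time_s: 33.15
tool_pos: [0.4761, -0.0612, 0.0617]
tcp_rot: [0.055, 0.705, -0.055, 0.705]
contact_force: [-8.0, 2.7, 24.6]
width: 0.0151
```

>>> {"api": "send_rows", "payload": {"series": [{"grip":-1,"x":-0.05,"y":0,"z":0,"wx":0,"wy":0,"wz":0},{"grip":0.2,"x":0,"y":0,"z":0,"wx":0,"wy":0,"wz":0},{"grip":0.2,"x":0,"y":0,"z":0,"wx":0,"wy":0,"wz":0},{"grip":0.2,"x":0,"y":0,"z":0,"wx":0,"wy":0,"wz":0},{"grip":0.2,"x":0,"y":0,"z":0,"wx":0,"wy":0,"wz":0},{"grip":0.2,"x":-1,"y":0,"z":0,"wx":0,"wy":0,"wz":0},{"grip":0.2,"x":-2.5,"y":0,"z":0,"wx":0,"wy":0,"wz":0},{"grip":0.2,"x":-2.5,"y":0,"z":0,"wx":0,"wy":0,"wz":0},{"grip":0.2,"x":-1,"y":0,"z":0,"wx":0,"wy":0,"wz":0},{"grip":0.2,"x":0,"y":2,"z":-0.4,"wx":0,"wy":0,"wz":0}]}}

```text
time_s: 33.98
tool_pos: [0.4773, -0.0429, 0.1335]
tcp_rot: [0.055, 0.703, -0.056, 0.706]
contact_force: [0.3, 0.2, 0.2]
width: 0.0513
```

>>> {"api": "send_rows", "payload": {"series": [{"grip":0.2,"x":0,"y":3.8,"z":-0.8,"wx":0,"wy":0,"wz":0},{"grip":0.2,"x":0,"y":3.8,"z":-0.8,"wx":0,"wy":0,"wz":0},{"grip":0.2,"x":0,"y":3.8,"z":-0.8,"wx":0,"wy":0,"wz":0},{"grip":0.2,"x":0,"y":3.8,"z":-0.8,"wx":0,"wy":0,"wz":0},{"grip":0.2,"x":0,"y":3.8,"z":-0.8,"wx":0,"wy":0,"wz":0},{"grip":0.2,"x":0,"y":3.8,"z":-0.8,"wx":0,"wy":0,"wz":0},{"grip":0.2,"x":0,"y":3.8,"z":-0.8,"wx":0,"wy":0,"wz":0},{"grip":0.2,"x":0,"y":3.8,"z":-0.8,"wx":0,"wy":0,"wz":0},{"grip":0.2,"x":0,"y":3.8,"z":-0.7,"wx":0,"wy":0,"wz":0},{"grip":0.2,"x":0,"y":2.7,"z":-0.3,"wx":0,"wy":0,"wz":0}]}}

```text
time_s: 34.82
tool_pos: [0.4584, 0.3382, 0.1311]
tcp_rot: [0.054, 0.705, -0.054, 0.705]
contact_force: [1.2, -1.2, 0.5]
width: 0.0511
```

>>> {"api": "send_rows", "payload": {"series": [{"grip":0.2,"x":0,"y":0,"z":0,"wx":0,"wy":0,"wz":0},{"grip":0.2,"x":0,"y":0,"z":0,"wx":0,"wy":0,"wz":0},{"grip":0.2,"x":2,"y":0,"z":0,"wx":0,"wy":0,"wz":0},{"grip":0.2,"x":1,"y":0,"z":0,"wx":0,"wy":0,"wz":0},{"grip":0.2,"x":0,"y":0,"z":0,"wx":0,"wy":0,"wz":0},{"grip":0.2,"x":0,"y":0,"z":0,"wx":0,"wy":0,"wz":0},{"grip":0.2,"x":0,"y":0,"z":0,"wx":0,"wy":0,"wz":0},{"grip":0.2,"x":0,"y":0,"z":0,"wx":0,"wy":0,"wz":0},{"grip":0.2,"x":0,"y":0,"z":0,"wx":0,"wy":0,"wz":0},{"grip":0.2,"x":0,"y":0,"z":0,"wx":0,"wy":0,"wz":0}]}}

```text
time_s: 35.65
tool_pos: [0.4595, 0.3352, 0.1018]
tcp_rot: [0.055, 0.705, -0.055, 0.705]
contact_force: [0.7, -0.3, -0.6]
width: 0.0513
```

```bash
python3 - <<'E'
from h import *
T['rC']=np.array([.4595,.3353]);go('rC');p,d=cap('top','top7.png');cap('side','s7.png')
s=cv2.imread('pics/s7.png')[150:340,230:430]
cv2.imwrite('pics/m7.png',np.hstack([cv2.resize(p[120:255,255:390,::-1],(400,400),interpolation=2),cv2.resize(s,(400,400),interpolation=2)]))
vv,uu=np.mgrid[195:260,260:350];uv=np.c_[uu.ravel(),vv.ravel()];P=pts('top',uv,d)
l=(P[:,:2]-C)@R.from_euler('z',TH).as_matrix()[:2,:2]
for lo,hi in((.044,.066),(.078,.1)):
    m=(P[:,2]>lo)&(P[:,2]<hi)&(l[:,1]<-.02)&(l[:,0]<-.02);
    if m.sum()>4: print(m.sum(),cv2.minAreaRect((l[m]*1000).astype(np.float32)))
E
```

```text
t 35.65 tcp [0.4595 0.3352 0.1018] yaw -0.1551 tilt [-1.e+00  4.e-04  6.e-04] F [ 0.7 -0.3 -0.6] w 0.0513 q [ 0.49  0.41 -0.2   0.97 -0.    2.21]
rC [0.4595 0.3353] shift y,z cm [ 0.01 -0.  ]
176 ((-50.18283462524414, -57.333858489990234), (43.5720100402832, 43.39651107788086), 89.68836975097656)
97 ((-50.254249572753906, -57.25063705444336), (29.466840744018555, 16.26830291748047), 88.85853576660156)
```

View pics/m7.png

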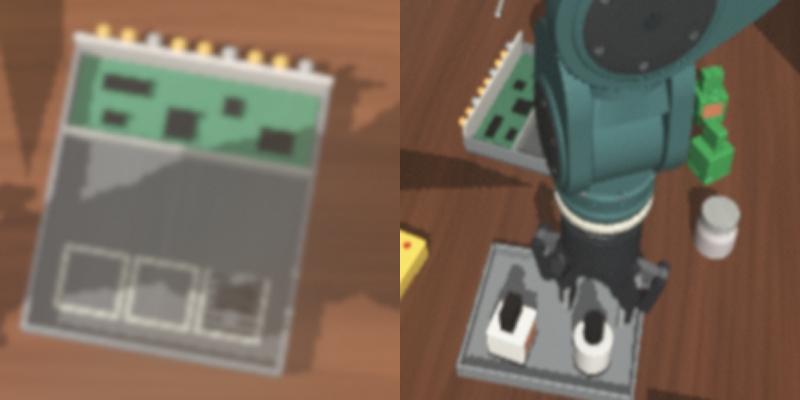

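The heat sink is back in its bay, measured at local (-50.2, -57.3) mm and square to the chassis. The can is next.

>>> {"api": "send_rows", "payload": {"series": [{"grip":0.2,"x":1.5,"y":0,"z":0,"wx":0,"wy":0,"wz":0},{"grip":0.2,"x":1.5,"y":0,"z":0,"wx":0,"wy":0,"wz":0},{"grip":0.2,"x":1.1,"y":0,"z":0,"wx":0,"wy":0,"wz":0},{"grip":0.2,"x":0,"y":0,"z":0,"wx":0,"wy":0,"wz":0},{"grip":0.2,"x":0,"y":0,"z":0,"wx":0,"wy":0,"wz":0},{"grip":-1,"x":0,"y":0,"z":0,"wx":0,"wy":0,"wz":0},{"grip":-1,"x":0,"y":0,"z":0,"wx":0,"wy":0,"wz":0},{"grip":-1,"x":0,"y":0,"z":0,"wx":0,"wy":0,"wz":0},{"grip":-1,"x":0,"y":0,"z":0,"wx":0,"wy":0,"wz":0},{"grip":-1,"x":0,"y":0,"z":0,"wx":0,"wy":0,"wz":0}]}}

```text
time_s: 36.58
tool_pos: [0.4599, 0.3354, 0.0612]
tcp_rot: [0.055, 0.704, -0.054, 0.706]
contact_force: [0.5, -1.2, 6.1]
width: 0.0226
```

>>> {"api": "send_rows", "payload": {"series": [{"grip":-1,"x":0,"y":0,"z":0,"wx":0,"wy":0,"wz":0},{"grip":-1,"x":0,"y":0,"z":0,"wx":0,"wy":0,"wz":0},{"grip":-1,"x":-0.5,"y":0,"z":0,"wx":0,"wy":0,"wz":0},{"grip":-1,"x":-1.5,"y":0,"z":0,"wx":0,"wy":0,"wz":0},{"grip":-1,"x":-2,"y":0,"z":0,"wx":0,"wy":0,"wz":0},{"grip":-1,"x":-2,"y":0,"z":0,"wx":0,"wy":0,"wz":0},{"grip":-1,"x":0,"y":-1.5,"z":0.3,"wx":0,"wy":0,"wz":0},{"grip":-1,"x":0,"y":-3,"z":0.7,"wx":0,"wy":0,"wz":0},{"grip":-1,"x":0,"y":-3.5,"z":0.8,"wx":0,"wy":0,"wz":0},{"grip":-1,"x":0,"y":-3.5,"z":0.8,"wx":0,"wy":0,"wz":0}]}}

```text
time_s: 37.42
tool_pos: [0.4665, 0.216, 0.12]
tcp_rot: [0.054, 0.705, -0.054, 0.705]
contact_force: [1.7, 0.2, -1.5]
width: 0.0223
```

>>> {"api": "send_rows", "payload": {"series": [{"grip":-1,"x":0,"y":-3.5,"z":0.8,"wx":0,"wy":0,"wz":0},{"grip":-1,"x":0,"y":-3.5,"z":0.8,"wx":0,"wy":0,"wz":0},{"grip":-1,"x":0,"y":-3.5,"z":0.8,"wx":0,"wy":0,"wz":0},{"grip":-1,"x":0,"y":-3.5,"z":0.8,"wx":0,"wy":0,"wz":0},{"grip":-1,"x":0,"y":-3.5,"z":0.8,"wx":0,"wy":0,"wz":0},{"grip":-1,"x":0,"y":-2.7,"z":0.8,"wx":0,"wy":0,"wz":0},{"grip":-1,"x":0,"y":-1.5,"z":0.4,"wx":0,"wy":0,"wz":0},{"grip":-1,"x":0,"y":0,"z":0,"wx":0,"wy":0,"wz":0},{"grip":-1,"x":0,"y":0,"z":0,"wx":0,"wy":0,"wz":0},{"grip":-1,"x":0,"y":0,"z":0,"wx":0,"wy":0,"wz":0}]}}

```text
time_s: 38.25
tool_pos: [0.4846, -0.0047, 0.1201]
tcp_rot: [0.055, 0.705, -0.055, 0.705]
contact_force: [-0.3, -0.5, -2.1]
width: 0.0221
```

>>> {"api": "send_rows", "payload": {"series": [{"grip":-1,"x":1.5,"y":0,"z":0,"wx":0,"wy":0,"wz":0},{"grip":-1,"x":1.5,"y":0,"z":0,"wx":0,"wy":0,"wz":0},{"grip":-1,"x":1,"y":0,"z":0,"wx":0,"wy":0,"wz":0},{"grip":-1,"x":0.6,"y":0,"z":0,"wx":0,"wy":0,"wz":0},{"grip":-1,"x":0.4,"y":0,"z":0,"wx":0,"wy":0,"wz":0},{"grip":-1,"x":0,"y":0,"z":0,"wx":0,"wy":0,"wz":0},{"grip":-1,"x":0,"y":0,"z":0,"wx":0,"wy":0,"wz":0},{"grip":-1,"x":0,"y":0,"z":0,"wx":0,"wy":0,"wz":0},{"grip":-1,"x":0,"y":0,"z":0,"wx":0,"wy":0,"wz":0},{"grip":-1,"x":0,"y":0,"z":0,"wx":0,"wy":0,"wz":0}]}}

```text
time_s: 39.08
tool_pos: [0.4853, -0.0049, 0.0706]
tcp_rot: [0.055, 0.705, -0.055, 0.705]
contact_force: [0.2, -0.3, -2.3]
width: 0.0221
```

```bash
python3 -c "
from h import *
T['pC']=np.array([.4856,-.0047]);go('pC')"
```

```text
t 39.08 tcp [ 0.4853 -0.0049  0.0706] yaw -0.155 tilt [-1.e+00  0.e+00  6.e-04] F [ 0.2 -0.3 -2.3] w 0.0221 q [-0.18  0.31 -0.45  0.81  0.    1.55]
pC [ 0.4856 -0.0047] shift y,z cm [0.03 0.03]
```

>>> {"api": "send_rows", "payload": {"series": [{"grip":-1,"x":0.4,"y":0,"z":0,"wx":0,"wy":0,"wz":0},{"grip":-1,"x":0.3,"y":0,"z":0,"wx":0,"wy":0,"wz":0},{"grip":-1,"x":0.1,"y":0,"z":0,"wx":0,"wy":0,"wz":0},{"grip":-1,"x":0.05,"y":0,"z":0,"wx":0,"wy":0,"wz":0},{"grip":-1,"x":0.05,"y":0,"z":0,"wx":0,"wy":0,"wz":0},{"grip":-1,"x":0,"y":0,"z":0,"wx":0,"wy":0,"wz":0},{"grip":-1,"x":0,"y":0,"z":0,"wx":0,"wy":0,"wz":0},{"grip":-1,"x":0,"y":0,"z":0,"wx":0,"wy":0,"wz":0},{"grip":-1,"x":0,"y":0,"z":0,"wx":0,"wy":0,"wz":0},{"grip":-1,"x":0,"y":0,"z":0,"wx":0,"wy":0,"wz":0}]}}

```text
time_s: 39.92
tool_pos: [0.4851, -0.0049, 0.0613]
tcp_rot: [0.055, 0.705, -0.055, 0.705]
contact_force: [-0.3, -0.8, -1.0]
width: 0.0221
```

>>> {"api": "send_rows", "payload": {"series": [{"grip":-1,"x":0.05,"y":0,"z":0,"wx":0,"wy":0,"wz":0},{"grip":-1,"x":0,"y":0,"z":0,"wx":0,"wy":0,"wz":0},{"grip":0.2,"x":0,"y":0,"z":0,"wx":0,"wy":0,"wz":0},{"grip":0.2,"x":0,"y":0,"z":0,"wx":0,"wy":0,"wz":0},{"grip":0.2,"x":0,"y":0,"z":0,"wx":0,"wy":0,"wz":0},{"grip":0.2,"x":0,"y":0,"z":0,"wx":0,"wy":0,"wz":0},{"grip":0.2,"x":-1,"y":0,"z":0,"wx":0,"wy":0,"wz":0},{"grip":0.2,"x":-3,"y":0,"z":0,"wx":0,"wy":0,"wz":0},{"grip":0.2,"x":-3,"y":0,"z":0,"wx":0,"wy":0,"wz":0},{"grip":0.2,"x":0,"y":1.7,"z":0,"wx":0,"wy":0,"wz":0}]}}

```text
time_s: 40.75
tool_pos: [0.4898, 0.0103, 0.1353]
tcp_rot: [0.055, 0.703, -0.056, 0.707]
contact_force: [0.9, 0.4, 0.9]
width: 0.0512
```

>>> {"api": "send_rows", "payload": {"series": [{"grip":0.2,"x":0,"y":3.8,"z":0.2,"wx":0,"wy":0,"wz":0},{"grip":0.2,"x":0,"y":3.8,"z":0.2,"wx":0,"wy":0,"wz":0},{"grip":0.2,"x":0,"y":3.8,"z":0.2,"wx":0,"wy":0,"wz":0},{"grip":0.2,"x":0,"y":3.8,"z":0.2,"wx":0,"wy":0,"wz":0},{"grip":0.2,"x":0,"y":3.8,"z":0.2,"wx":0,"wy":0,"wz":0},{"grip":0.2,"x":0,"y":3.8,"z":0.2,"wx":0,"wy":0,"wz":0},{"grip":0.2,"x":0,"y":3.8,"z":0.2,"wx":0,"wy":0,"wz":0},{"grip":0.2,"x":0,"y":3.6,"z":0.1,"wx":0,"wy":0,"wz":0},{"grip":0.2,"x":0,"y":2,"z":0,"wx":0,"wy":0,"wz":0},{"grip":0.2,"x":0,"y":0.8,"z":0,"wx":0,"wy":0,"wz":0}]}}

```text
time_s: 41.58
tool_pos: [0.5534, 0.3385, 0.1301]
tcp_rot: [0.054, 0.705, -0.054, 0.705]
contact_force: [0.1, -0.2, -0.7]
width: 0.0514
```

>>> {"api": "send_rows", "payload": {"series": [{"grip":0.2,"x":0,"y":0,"z":0,"wx":0,"wy":0,"wz":0},{"grip":0.2,"x":0,"y":0,"z":0,"wx":0,"wy":0,"wz":0},{"grip":0.2,"x":2,"y":0,"z":0,"wx":0,"wy":0,"wz":0},{"grip":0.2,"x":1,"y":0,"z":0,"wx":0,"wy":0,"wz":0},{"grip":0.2,"x":0,"y":0,"z":0,"wx":0,"wy":0,"wz":0},{"grip":0.2,"x":0,"y":0,"z":0,"wx":0,"wy":0,"wz":0},{"grip":0.2,"x":0,"y":0,"z":0,"wx":0,"wy":0,"wz":0},{"grip":0.2,"x":0,"y":0,"z":0,"wx":0,"wy":0,"wz":0},{"grip":0.2,"x":0,"y":0,"z":0,"wx":0,"wy":0,"wz":0},{"grip":0.2,"x":0,"y":0,"z":0,"wx":0,"wy":0,"wz":0}]}}

```text
time_s: 42.42
tool_pos: [0.5537, 0.3356, 0.1012]
tcp_rot: [0.055, 0.705, -0.055, 0.705]
contact_force: [-0.5, 0.7, -0.2]
width: 0.0512
```

```bash
python3 - <<'E'
from h import *
T['rR']=np.array([.5536,.3353]);go('rR');p,d=cap('top','top8.png')
vv,uu=np.mgrid[190:260,260:360];uv=np.c_[uu.ravel(),vv.ravel()];P=pts('top',uv,d)
l=(P[:,:2]-C)@R.from_euler('z',TH).as_matrix()[:2,:2]
for y0 in(.058,0,-.058):
  for lo,hi in((.044,.066),(.078,.1)):
    m=(P[:,2]>lo)&(P[:,2]<hi)&(abs(l[:,1]-y0)<.028)&(abs(l[:,0]+.05)<.035)
    if m.sum()>4: print(y0,m.sum(),cv2.minAreaRect((l[m]*1000).astype(np.float32)))
E
```

```text
t 42.42 tcp [0.5537 0.3356 0.1012] yaw -0.155 tilt [-1.e+00  3.e-04  5.e-04] F [-0.5  0.7 -0.2] w 0.0512 q [ 0.42  0.53  0.02  1.06 -0.    2.15]
rR [0.5536 0.3353] shift y,z cm [-0.03  0.  ]
0 182 ((-49.20140838623047, 0.020229339599609375), (42.284645080566406, 39.53181838989258), 9.934432029724121)
0 91 ((-49.16571807861328, -0.28242969512939453), (23.885425567626953, 20.38943099975586), 10.50025463104248)
-0.058 181 ((-50.169281005859375, -57.428558349609375), (43.78358840942383, 43.52788543701172), 0.05629228428006172)
-0.058 97 ((-50.300968170166016, -57.36909866333008), (29.69460105895996, 15.938679695129395), 89.08897399902344)
```

The can is centred in its bay, at (-49.2, 0) mm. Last is the relay.

>>> {"api": "send_rows", "payload": {"series": [{"grip":0.2,"x":1.5,"y":0,"z":0,"wx":0,"wy":0,"wz":0},{"grip":0.2,"x":1.5,"y":0,"z":0,"wx":0,"wy":0,"wz":0},{"grip":0.2,"x":1,"y":0,"z":0,"wx":0,"wy":0,"wz":0},{"grip":0.2,"x":0,"y":0,"z":0,"wx":0,"wy":0,"wz":0},{"grip":0.2,"x":0,"y":0,"z":0,"wx":0,"wy":0,"wz":0},{"grip":-1,"x":0,"y":0,"z":0,"wx":0,"wy":0,"wz":0},{"grip":-1,"x":0,"y":0,"z":0,"wx":0,"wy":0,"wz":0},{"grip":-1,"x":0,"y":0,"z":0,"wx":0,"wy":0,"wz":0},{"grip":-1,"x":0,"y":0,"z":0,"wx":0,"wy":0,"wz":0},{"grip":-1,"x":0,"y":0,"z":0,"wx":0,"wy":0,"wz":0}]}}

```text
time_s: 43.3
tool_pos: [0.5538, 0.3359, 0.0616]
tcp_rot: [0.055, 0.705, -0.054, 0.705]
contact_force: [-0.4, 0.5, 6.3]
width: 0.0151
```

>>> {"api": "send_rows", "payload": {"series": [{"grip":-1,"x":0,"y":0,"z":0,"wx":0,"wy":0,"wz":0},{"grip":-1,"x":0,"y":0,"z":0,"wx":0,"wy":0,"wz":0},{"grip":-1,"x":-0.5,"y":0,"z":0,"wx":0,"wy":0,"wz":0},{"grip":-1,"x":-1.5,"y":0,"z":0,"wx":0,"wy":0,"wz":0},{"grip":-1,"x":-2,"y":0,"z":0,"wx":0,"wy":0,"wz":0},{"grip":-1,"x":-2,"y":0,"z":0,"wx":0,"wy":0,"wz":0},{"grip":-1,"x":0,"y":-1.5,"z":-0.1,"wx":0,"wy":0,"wz":0},{"grip":-1,"x":0,"y":-3,"z":-0.1,"wx":0,"wy":0,"wz":0},{"grip":-1,"x":0,"y":-3.5,"z":-0.2,"wx":0,"wy":0,"wz":0},{"grip":-1,"x":0,"y":-3.5,"z":-0.2,"wx":0,"wy":0,"wz":0}]}}

```text
time_s: 44.13
tool_pos: [0.5293, 0.222, 0.121]
tcp_rot: [0.054, 0.705, -0.054, 0.705]
contact_force: [0.5, -0.3, -2.5]
width: 0.0145
```

>>> {"api": "send_rows", "payload": {"series": [{"grip":-1,"x":0,"y":-3.5,"z":-0.2,"wx":0,"wy":0,"wz":0},{"grip":-1,"x":0,"y":-3.5,"z":-0.2,"wx":0,"wy":0,"wz":0},{"grip":-1,"x":0,"y":-3.5,"z":-0.2,"wx":0,"wy":0,"wz":0},{"grip":-1,"x":0,"y":-3.5,"z":-0.2,"wx":0,"wy":0,"wz":0},{"grip":-1,"x":0,"y":-2.2,"z":0,"wx":0,"wy":0,"wz":0},{"grip":-1,"x":0,"y":-1.2,"z":0,"wx":0,"wy":0,"wz":0},{"grip":-1,"x":0,"y":0,"z":0,"wx":0,"wy":0,"wz":0},{"grip":-1,"x":0,"y":0,"z":0,"wx":0,"wy":0,"wz":0},{"grip":-1,"x":0,"y":0,"z":0,"wx":0,"wy":0,"wz":0},{"grip":-1,"x":0,"y":0,"z":0,"wx":0,"wy":0,"wz":0}]}}

```text
time_s: 44.97
tool_pos: [0.4952, 0.0533, 0.1208]
tcp_rot: [0.054, 0.705, -0.054, 0.705]
contact_force: [0.7, 0.3, -1.6]
width: 0.0152
```

>>> {"api": "send_rows", "payload": {"series": [{"grip":-1,"x":1.5,"y":0,"z":0,"wx":0,"wy":0,"wz":0},{"grip":-1,"x":1.5,"y":0,"z":0,"wx":0,"wy":0,"wz":0},{"grip":-1,"x":1,"y":0,"z":0,"wx":0,"wy":0,"wz":0},{"grip":-1,"x":0.6,"y":0,"z":0,"wx":0,"wy":0,"wz":0},{"grip":-1,"x":0.4,"y":0,"z":0,"wx":0,"wy":0,"wz":0},{"grip":-1,"x":0,"y":0,"z":0,"wx":0,"wy":0,"wz":0},{"grip":-1,"x":0,"y":0,"z":0,"wx":0,"wy":0,"wz":0},{"grip":-1,"x":0,"y":0,"z":0,"wx":0,"wy":0,"wz":0},{"grip":-1,"x":0,"y":0,"z":0,"wx":0,"wy":0,"wz":0},{"grip":-1,"x":0,"y":0,"z":0,"wx":0,"wy":0,"wz":0}]}}

```text
time_s: 45.8
tool_pos: [0.4953, 0.0522, 0.0712]
tcp_rot: [0.055, 0.705, -0.055, 0.705]
contact_force: [-0.0, 0.5, -1.5]
width: 0.0148
```

```bash
python3 -c "
from h import *
T['pR']=np.array([.4948,.0520]);go('pR')"
```

```text
t 45.8 tcp [0.4953 0.0522 0.0712] yaw -0.155 tilt [-1.e+00  0.e+00  7.e-04] F [-0.   0.5 -1.5] w 0.0148 q [-0.06  0.33 -0.42  0.82 -0.    1.67]
pR [0.4948 0.052 ] shift y,z cm [-0.03 -0.04]
```

>>> {"api": "send_rows", "payload": {"series": [{"grip":-1,"x":0.4,"y":0,"z":-0.05,"wx":0,"wy":0,"wz":0},{"grip":-1,"x":0.3,"y":0,"z":0,"wx":0,"wy":0,"wz":0},{"grip":-1,"x":0.1,"y":0,"z":0,"wx":0,"wy":0,"wz":0},{"grip":-1,"x":0.1,"y":0,"z":0,"wx":0,"wy":0,"wz":0},{"grip":-1,"x":0.05,"y":0,"z":0,"wx":0,"wy":0,"wz":0},{"grip":-1,"x":0,"y":0,"z":0,"wx":0,"wy":0,"wz":0},{"grip":-1,"x":0,"y":0,"z":0,"wx":0,"wy":0,"wz":0},{"grip":-1,"x":0,"y":0,"z":0,"wx":0,"wy":0,"wz":0},{"grip":-1,"x":0,"y":0,"z":0,"wx":0,"wy":0,"wz":0},{"grip":-1,"x":0,"y":0,"z":0,"wx":0,"wy":0,"wz":0}]}}

```text
time_s: 46.63
tool_pos: [0.4943, 0.0523, 0.0617]
tcp_rot: [0.055, 0.705, -0.055, 0.705]
contact_force: [-4.2, -0.2, 9.1]
width: 0.0153
```

The relay is on the bay floor, pressing with 9 N. I'll release it, retreat upwards and then over to the left so the cameras can see the scene.

>>> {"api": "send_rows", "payload": {"series": [{"grip":0.2,"x":0,"y":0,"z":0,"wx":0,"wy":0,"wz":0},{"grip":0.2,"x":0,"y":0,"z":0,"wx":0,"wy":0,"wz":0},{"grip":0.2,"x":0,"y":0,"z":0,"wx":0,"wy":0,"wz":0},{"grip":0.2,"x":0,"y":0,"z":0,"wx":0,"wy":0,"wz":0},{"grip":0.2,"x":-1,"y":0,"z":0,"wx":0,"wy":0,"wz":0},{"grip":0.2,"x":-3,"y":0,"z":0,"wx":0,"wy":0,"wz":0},{"grip":0.2,"x":-3.5,"y":0,"z":0,"wx":0,"wy":0,"wz":0},{"grip":0.2,"x":-3.5,"y":0,"z":0,"wx":0,"wy":0,"wz":0},{"grip":0.2,"x":0,"y":2,"z":0,"wx":0,"wy":0,"wz":0},{"grip":0.2,"x":0,"y":3.5,"z":0,"wx":0,"wy":0,"wz":0}]}}

```text
time_s: 47.47
tool_pos: [0.5042, 0.1055, 0.1734]
tcp_rot: [0.056, 0.703, -0.056, 0.706]
contact_force: [1.2, -0.4, -1.0]
width: 0.0511
```

>>> {"api": "send_rows", "payload": {"series": [{"grip":0.2,"x":0,"y":3.5,"z":0,"wx":0,"wy":0,"wz":0},{"grip":0.2,"x":0,"y":3.5,"z":0,"wx":0,"wy":0,"wz":0},{"grip":0.2,"x":0,"y":3.5,"z":0,"wx":0,"wy":0,"wz":0},{"grip":0.2,"x":0,"y":3.5,"z":0,"wx":0,"wy":0,"wz":0},{"grip":0.2,"x":0,"y":3.5,"z":0,"wx":0,"wy":0,"wz":0},{"grip":0.2,"x":0,"y":3.5,"z":0,"wx":0,"wy":0,"wz":0},{"grip":0.2,"x":0,"y":3.5,"z":0,"wx":0,"wy":0,"wz":0},{"grip":0.2,"x":0,"y":2,"z":0,"wx":0,"wy":0,"wz":0},{"grip":0.2,"x":0,"y":0,"z":0,"wx":0,"wy":0,"wz":0},{"grip":0.2,"x":0,"y":0,"z":0,"wx":0,"wy":0,"wz":0}]}}

```text
time_s: 48.3
tool_pos: [0.5437, 0.3693, 0.1706]
tcp_rot: [0.054, 0.705, -0.054, 0.705]
contact_force: [0.1, 0.4, -0.1]
width: 0.0514
```

```bash
python3 - <<'E'
from h import *
go();p,d=cap('top','top9.png')
vv,uu=np.mgrid[190:260,260:360];uv=np.c_[uu.ravel(),vv.ravel()];P=pts('top',uv,d)
l=(P[:,:2]-C)@R.from_euler('z',TH).as_matrix()[:2,:2]
for y0 in(.058,0,-.058):
  for lo,hi in((.044,.066),(.078,.1)):
    m=(P[:,2]>lo)&(P[:,2]<hi)&(abs(l[:,1]-y0)<.028)&(abs(l[:,0]+.05)<.035)
    if m.sum()>4: print(y0,m.sum(),cv2.minAreaRect((l[m]*1000).astype(np.float32)))
vv,uu=np.mgrid[165:240,380:490];uv=np.c_[uu.ravel(),vv.ravel()];P=pts('top',uv,d)
m=(P[:,2]>.046)&(P[:,2]<.065);print('psu',m.sum(),P[m,2].mean(),cv2.minAreaRect((P[m,:2]*1000).astype(np.float32)))
cv2.imwrite('pics/m9.png',cv2.resize(p[80:300,140:500,::-1],(800,489),interpolation=2))
E
```

```text
t 48.3 tcp [0.5437 0.3693 0.1706] yaw -0.1534 tilt [-1.e+00 -5.e-04 -6.e-04] F [ 0.1  0.4 -0.1] w 0.0514 q [ 0.47  0.51  0.19  1.25 -0.    2.2 ]
0.058 246 ((-50.325767517089844, 58.255393981933594), (44.14075469970703, 45.18598937988281), 89.34101867675781)
0.058 100 ((-49.87841033935547, 58.18580627441406), (29.90983772277832, 16.207759857177734), 88.89810943603516)
0 180 ((-48.795284271240234, 0.09066200256347656), (42.69609451293945, 39.624595642089844), 10.704845428466797)
0 89 ((-48.942771911621094, -0.22349071502685547), (23.294212341308594, 20.38654136657715), 10.241519927978516)
-0.058 179 ((-50.41145324707031, -57.256874084472656), (43.70608139038086, 43.96699523925781), 89.27101135253906)
-0.058 98 ((-50.206687927246094, -57.38517761230469), (15.824231147766113, 29.648439407348633), 0.5831344723701477)
psu 918 0.05386381679589614 ((534.033203125, -305.6532287597656), (140.23477172851562, 37.49539566040039), 85.91215515136719)
```

View pics/m9.png

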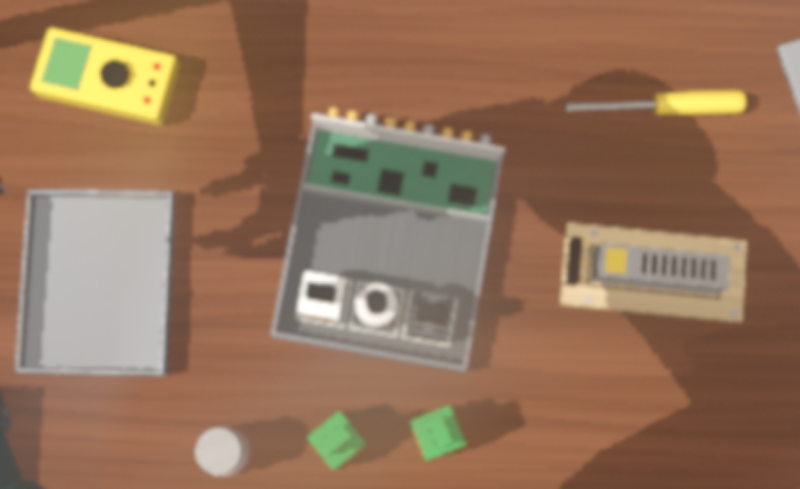

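The modules are back in their bays at crop (320,295), (377,303) and (432,315), the supply is on the cradle at (663,268), and the bystanders haven't moved.

```bash
python3 -c "
from workcell import arm
print(arm.close_job())"
```

```text
the job is handed in; nothing more can be done
None
```

The job is done and handed in at about 48 s of the 138 s allowed. I set the relay, can and heat sink aside upright in the tray, moved the supply onto the cradle, then put each module back in its own bay.

Last checks, from the top camera's depth image:
- **Modules:** their centres, in chassis coordinates, are within about 1.3 mm of the bay centres and upright. Relay and heat sink are square to the chassis to about 1°; the round can shows no turn, but it went back at the yaw it was picked at.

| Module | Measured (mm) | Nominal (mm) |
|---|---|---|
| Relay | (-50, 58) | (-50, 58) |
| Can | (-49, 0) | (-50, 0) |
| Heat sink | (-50, -57) | (-50, -58) |

- **Supply:** it lies flat, about 1.2 mm from the centre of the outline and within 0.2° of its direction.
- **Bystanders:** the multimeter, screwdriver and screw jar look unmoved, and the gripper is clear of everything.
- **Force:** the highest force I saw was about 26 N at the wrist, when the heat sink touched down in its bay. I only saw the reading at the end of each move, so brief peaks could have been higher.

Three things did not go cleanly:
- The first three move calls were refused because of missing fields.
- One carry stopped 5 mm short of the heat sink's bay, and I corrected it before lowering.
- My camera measurements of the bays and supply disagreed by 1–2 mm, within the calibration accuracy.

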